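# Tip out the pigment lumps and hold the blue one up in the tongs

### The job

Three rinsed lumps of raw mineral pigment lie in the small enamel pan. Take the pan by its wooden handle, tip all three lumps out onto the enamel drip tray, and stand the empty pan upright on its coaster again. Then take the spring tongs, close them on the blue lump and finish while holding it in the tongs, still and well clear of the tray (at least 10 cm up); leave the other two on the tray, never touch a lump with the gripper itself, and do not disturb the ink bottle, eraser or cutter.

Things in the scene. Friction and masses are not known exactly. Their poses are not given: they have to be found in the camera images.
- pan: Small white enamel pan with a blue rim and a wooden handle. Origin: centre of its underside, z up out of the mouth. Bowl 44 mm high, flaring from 62 mm across at the foot to 90 mm at the rim, wall 3 mm. The handle runs level toward -x: a 16 mm round wooden rod from x = -66 to -150 mm, its axis 40 mm above the underside. Empty about 220 g, loose, stands on the coaster.
- pan_handle (a point): Middle of the pan's wooden handle, on its axis (108 mm from the bowl's centre, 40 mm above the pan's underside); axes as the pan's, x along the handle toward the bowl.
- coaster: Striped wooden coaster, 88 x 88 x 7 mm, fixed to the table. Origin: centre of its underside. The pan starts on it and goes back on it.
- tray: Low white enamel drip tray with a rolled blue rim, 220 mm along its x, 260 mm along its y, fixed to the table. Origin: centre of its underside, z up. Floor 3 mm, rim top 8.5 mm above the table.
- blue_lump: Rough blue mineral lump, about 25 x 22 x 18 mm, 20 g, faceted. Origin at its middle. Starts in the pan; the one to hold up at the end.
- ochre_lump: Rough yellow-brown mineral lump, about 25 x 22 x 18 mm, 20 g. Origin at its middle. Starts in the pan.
- green_lump: Rough green mineral lump, about 25 x 22 x 18 mm, 20 g. Origin at its middle. Starts in the pan.
- tongs: Stainless spring tongs lying on their side on the table, 200 mm long, arms 14 mm high, 90 g. Origin: on the pin at the rear end, at the underside. This frame is the right arm's (-y side), which runs along +x; z up. The arm is a 3 mm strip 9.5 mm right of the x axis; black grip pad x = 53 to 128 mm, outer face 14 mm right, best gripped at 90. Jaw x = 172 to 193, inner face 2 mm right, toe to 197.
- tongs_arm (a joint): Angle of the tongs' left arm, a mirror image of the right arm, about the vertical pin: 0 closed, 0.34 rad open at rest. A spring pushes it open: at the grip pads 4 N start to close it, about 8 N on a lump, 10 N fully. The tongs' middle line is the frame's x axis turned left by half this angle. Open, the pads measure 58 mm over their outsides and the jaws stand 65 mm apart inside.
- ink_bottle: Dropper ink bottle, dark blue, 40 mm across, 70 mm high, behind the work. Origin: centre of its underside. Leave it alone.
- eraser: Blue and white eraser, 20 x 42 x 12 mm, behind the work. Origin: centre of its underside. Leave it alone.
- cutter: Orange utility cutter, 148 x 29 x 17 mm, behind the work. Origin: centre of its underside. Leave it alone.

How it is judged:
On the way, in this order (a step that is already met when the one before it is completed fails the run):
1. the pan is tipped over and all three lumps lie on the tray (angle between pan's own z axis and vertical above 1 rad and x of blue_lump in the frame of tray between -0.108 and 0.108 m and y of blue_lump in the frame of tray between -0.128 and 0.128 m and z of each of blue_lump, ochre_lump, green_lump in the frame of tray below 0.035 m and x of ochre_lump in the frame of tray between -0.108 and 0.108 m and y of ochre_lump in the frame of tray between -0.128 and 0.128 m and x of green_lump in the frame of tray between -0.108 and 0.108 m and y of green_lump in the frame of tray between -0.128 and 0.128 m), for 0.1 s.
2. the empty pan stands upright on the coaster, let go, the lumps still on the tray (angle between pan's own z axis and vertical below 0.12 rad and horizontal distance between pan and coaster below 0.025 m and z of pan in the frame of coaster below 0.012 m and contact force between the fingers and pan below 0.05 N and x of blue_lump in the frame of tray between -0.108 and 0.108 m and y of blue_lump in the frame of tray between -0.128 and 0.128 m and z of each of blue_lump, ochre_lump, green_lump in the frame of tray below 0.035 m and x of ochre_lump in the frame of tray between -0.108 and 0.108 m and y of ochre_lump in the frame of tray between -0.128 and 0.128 m and x of green_lump in the frame of tray between -0.108 and 0.108 m and y of green_lump in the frame of tray between -0.128 and 0.128 m), for 0.2 s.
At the end, for the whole second after the job is handed in: Both jaws of the gripped tongs press on the blue lump, still (under 30 mm/s), its middle 100 mm or more above the table, touching no part of the robot; the pan stands upright (0.12 rad) on the coaster, within 25 mm of its centre, untouched; the other two lumps lie on the tray (height (world z) of blue_lump above 0.1 m and contact force between tongs_arm and blue_lump above 0.5 N and contact force between tongs and blue_lump above 1 N and contact force between the fingers and tongs above 3 N and contact force between each of the arm, the fingers, tray and blue_lump below 0.05 N and linear speed of blue_lump below 0.03 m/s and contact force between tray and tongs below 0.05 N and contact force between each of the arm, the fingers and pan below 0.05 N and angle between pan's own z axis and vertical below 0.12 rad and horizontal distance between pan and coaster below 0.025 m and z of pan in the frame of coaster below 0.012 m and x of ochre_lump in the frame of tray between -0.108 and 0.108 m and y of ochre_lump in the frame of tray between -0.128 and 0.128 m and z of each of ochre_lump, green_lump in the frame of tray below 0.035 m and x of green_lump in the frame of tray between -0.108 and 0.108 m and y of green_lump in the frame of tray between -0.128 and 0.128 m); the arm keeps its last pose, push and grip.
It fails at once if a lump is touched by the robot itself instead of the tongs (contact force between any of the fingers, the arm and blue_lump above 0.5 N or contact force between any of the fingers, the arm and ochre_lump above 0.5 N or contact force between any of the fingers, the arm and green_lump above 0.5 N).
It fails at once if the ink bottle, eraser or cutter is moved by over 30 mm (distance of any of ink_bottle, eraser, cutter from where it was at the start of the episode above 0.03 m).
It also fails if it takes over 72 s, if anything falls off the work surface, if the arm or the gripper's body presses on something with over 40 N, if the wrist force passes 120 N, or if a joint passes its speed limit or range.

### The arm

A 6-joint arm with a two-finger parallel gripper is mounted at the origin on a cart in front of the work surface, level with it; the furniture and walls round the work are solid. World frame = base frame: x ahead of the robot, y to its left, z up, the work surface at z = 0. Lengths are in m, angles in rad, forces in N, time in s.
With the tool pointing down it reaches from about 0.3 to 0.85 m from the base axis. Payload 5.4 kg.
Tool frame: the origin (TCP) lies on the centre line of the jaws, within the pads' length; the fingertips stand 22 mm ahead of it and the grasp point (between the pads) lies 3 mm ahead of it; z points along the fingers, y is the direction in which the jaws open and shut (so a half turn about z gives the same grasp; the last joint's range is limited). The gripper opens to 85 mm and grips with 20 to 120 N. Pads are 22 mm wide; open, the fingers measure 114 mm over their backs; the gripper's body (76 mm by 85 mm) begins 54 mm behind the grasp point. The pads swing forward as they close: fully open they stand 13 mm farther back than shut.
Start: joints at [-1.399, 0.158, 1.597, -0, 1.386, -0.21], TCP at [0.214, -0.534, 0.253] pointing down, gripper open.
Joint ranges: [-2.91, 2.91], [-0.94, 2.29], [0.18, 2.7], [-1.29, 4.43], [0.17, 2.64], [-3, 3]. Speed limits (rad/s): [2.57, 2.57, 3.14, 3.14, 3.14, 3.14].

### API

Orientations are given as a 3x3 rotation matrix whose columns are the frame's x, y, z axes.
In Python, from workcell import env gives the robot as it stands.
- The arm moves only by the tool move_arm, never from a script. Its argument "steps" is a list of rows, each an object with "dr": the turn, a rotation vector about the world's x, y, z in units of 6 degrees (1.0 is 6 degrees), a list of three; "xyz": the shift along the world's x, y, z in cm, a list of three; "hand": the gripper command: -1 is shut, 1 is fully open, values between are in proportion. A call has 1 to 5 rows; each row shifts and turns the pose as measured when the row begins; what a row does not reach is not made up. A row lasts 1/10 s, in which the tool goes at most 50 mm and 8.59 degrees, less where a joint would pass 70% of its speed; a pose out of reach is approached as far as the arm can. A call with a gripper value outside its range is refused whole. The fingers move at their own pace and stop on an object; "squeeze" is the grip in N (left out, the last holds). Time passes only in rows, so rows that do not move let the fingers close. It gives the time, the measured TCP pose, the force and the opening at its end, in the units of the state.
- env.state(): the state, without advancing time (a new reading comes with each control period).
- env.capture(name): name is "scene" or "top" or "wrist"; returns a dict with "image" (420x560x3 uint8, red, green, blue), "depth" (420x560 float32, m along the optical axis (not along the pixel's ray), 0 where there is no reading), "mtx" (3x3 intrinsics, pixels), "k1" (the pictures are not rectified: a ray, as slopes to the right and down, at radius r is drawn at 1 + k1 r^2 times it, then the intrinsics apply), "xyz" and "orientation" of the camera in the world. Camera axes: x right, y up, looking along -z (the intrinsics and any distortion apply to the point x, -y, -z); pixel columns grow to the right and rows downward; lengths in m; the calibration is good to about 2 mm. A picture is of the moment at which its call begins.
- env.finish_job(): hands the job in, once; it reports no verdict.
The state is a dict: "t": time; "joint_positions": joint angles; "qd": joint speeds; "tau": joint torques, N m; "tcp_pos": TCP position; "eef_rot": TCP orientation; "force": force on the tool from outside, world axes, zero at the start; "wrist_torque": the same for the moment, N m; "width": finger opening in m.
Only numpy, scipy, OpenCV 4.12 (cv2) and the standard library are available. Lean on these libraries where they do the work, as an engineer would, in place of code of your own. Each camera call takes 0.05 s, during which the arm holds its last target.

## Working session

There is one attempt and no reset: what is moved stays moved. The work goes in short steps, Python scripts to look and compute and a tool call to move; the robot and the scene stay as the last step left them, time stands still between calls to the robot, and variables do not carry over. Pictures are saved under pics/ and viewed, and the job is handed in when it is done.

Besides the shell and the picture viewer there is one more tool, called after "Request:" as name(argument=value, ...), one argument or row to a line, values as JSON. move_arm: Moves the arm, as the interface text tells. Its arguments: {"type":"object","properties":{"steps":{"type":"array"},"squeeze":{"type":"number"}},"required":["steps"]}

```bash
ls; mkdir -p pics
cat > h.py <<'E'
import numpy as np, cv2, sys
from workcell import env
np.set_printoptions(precision=4,suppress=True)
def cap(n,save=None):
    c=env.capture(n)
    c={k:(np.array(v) if k not in('k1',) else v) for k,v in c.items()}
    if save: cv2.imwrite('pics/'+save+'.png',c['image'][:,:,::-1])
    return c
def ray(c,uv):
    uv=np.asarray(uv,float).reshape(-1,1,2)
    # r_d = r(1+k1 r^2)
    d=np.array([c['k1'],0,0,0,0],float)
    s=cv2.undistortPointsIter(uv,c['mtx'],d,None,None,(3,50,1e-10)) if hasattr(cv2,'undistortPointsIter') else cv2.undistortPoints(uv,c['mtx'],d)
    s=s.reshape(-1,2)
    v=np.c_[s[:,0],-s[:,1],-np.ones(len(s))]
    return v@c['orientation'].T
def plane(c,uv,z):
    v=ray(c,uv); o=c['xyz']
    return o+v*((z-o[2])/v[:,2])[:,None]
def proj(c,P):
    P=np.atleast_2d(P); q=(P-c['xyz'])@c['orientation']
    s=np.c_[q[:,0]/-q[:,2],-q[:,1]/-q[:,2]]
    r2=(s**2).sum(1); s=s*(1+c['k1']*r2)[:,None]
    return s@c['mtx'][:2,:2].T+c['mtx'][:2,2]
def pts(c):
    h,w=c['depth'].shape
    u,v=np.meshgrid(np.arange(w),np.arange(h))
    R=ray(c,np.stack([u.ravel(),v.ravel()],1))
    return (c['xyz']+R*c['depth'].reshape(-1,1)).reshape(h,w,3)
E
python3 - <<'E'
from h import *
s=env.state(); print(s)
for n in['scene','top','wrist']:
    c=cap(n,n+'0'); print(n,c['xyz'],c['orientation'],c['mtx'],c['k1'])
E
```

```text
pics
{'t': 0.0, 'joint_positions': array([-1.3991,  0.1591,  1.5983,  0.    ,  1.3862, -0.2101]), 'qd': array([-0.0007, -0.0016, -0.0005,  0.0002, -0.0013, -0.0001]), 'tau': array([  0.0003, -39.5999, -33.1431,  -0.0002,   0.0082,  -0.    ]), 'tcp_pos': array([ 0.2141, -0.533 ,  0.2523]), 'eef_rot': array([[ 0.928 ,  0.3726, -0.0003],
       [ 0.3726, -0.928 ,  0.002 ],
       [ 0.0004, -0.002 , -1.    ]]), 'force': array([0.1383, 0.052 , 0.1903]), 'wrist_torque': array([ 0.0395,  0.0128, -0.0158]), 'width': 0.08524117411830039}
scene [-0.0025  0.3528  0.7362] [[-0.4938  0.6048 -0.6248]
 [-0.8694 -0.3574  0.3412]
 [-0.0169  0.7117  0.7023]] [[406.4715   0.     276.9904]
 [  0.     406.4715 213.1834]
 [  0.       0.       1.    ]] 0.013668760019950248
top [0.4087 0.0019 1.2267] [[-0.0211  0.9858 -0.1667]
 [-0.9997 -0.0234 -0.0115]
 [-0.0152  0.1664  0.9859]] [[458.0409   0.     285.7727]
 [  0.     458.0409 214.8021]
 [  0.       0.       1.    ]] 0.021052123132180647
wrist [ 0.2768 -0.5095  0.3718] [[ 0.3717  0.895   0.2467]
 [-0.9284  0.3589  0.0969]
 [-0.0018 -0.265   0.9642]] [[296.7292   0.     273.2609]
 [  0.     296.7292 211.9697]
 [  0.       0.       1.    ]] 0.006335239386349186
```

View pics/scene0.png

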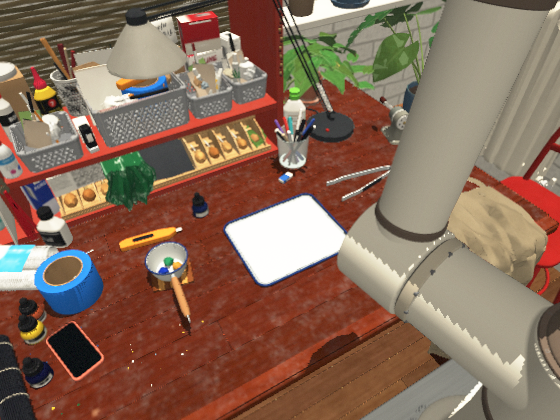

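View pics/top0.png

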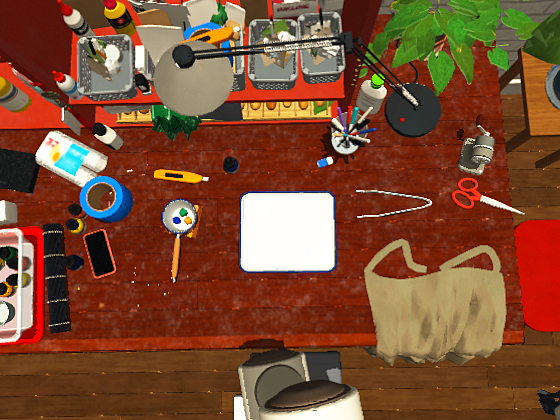

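View pics/wrist0.png

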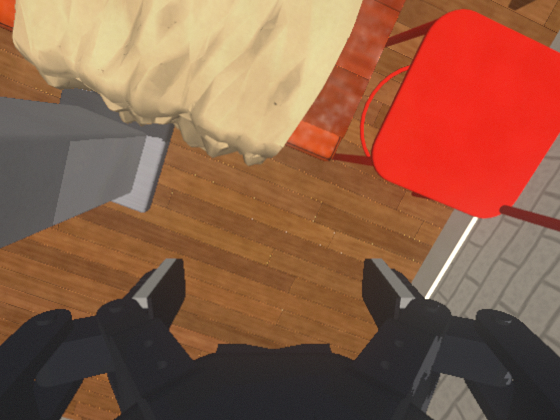

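The pan sits at top (180,217) with its handle running down to (175,280). The tray is centred near (288,232), and the tongs have their pin at (430,203) and jaws at (357,192) and (357,216). Measuring now.

Run:
```python
from h import *
cs={n:cap(n) for n in('top','scene')}
for n,c in cs.items():
    im=c['image'].astype(int); P=pts(c); hsv=cv2.cvtColor(c['image'],cv2.COLOR_RGB2HSV)
    print(n,'table check z at', P[330,250] if n=='top' else P[300,120])
    # white: tray
    m=((hsv[...,1]<50)&(hsv[...,2]>190)).astype(np.uint8)
    k,l,st,ce=cv2.connectedComponentsWithStats(m)
    for i in range(1,k):
        if st[i,4]>60: print(' white',st[i],ce[i],np.median(P[l==i],0))
    for nm,(a,b) in {'blue':((100,120,60),(130,255,255)),'orange':((8,120,90),(20,255,255)),'green':((60,120,40),(95,255,255)),'yellow':((21,120,90),(34,255,255))}.items():
        mm=cv2.inRange(hsv,a,b); k,l,st,ce=cv2.connectedComponentsWithStats(mm)
        for i in range(1,k):
            if st[i,4]>25:
                p=np.median(P[l==i],0)
                if 0.15<p[0]<0.75 and -.5<p[1]<.45: print(' ',nm,st[i],ce[i],p)
    x,y,w,h=(120,180,330,110) if n=='top' else (120,150,280,190)
    cv2.imwrite('pics/crop_%s.png'%n,cv2.resize(c['image'][y:y+h,x:x+w,::-1],None,fx=2.4 if n=='top' else 2.8,fy=2.4 if n=='top' else 2.8,interpolation=cv2.INTER_CUBIC))
```

```text
top table check z at [0.3144 0.1153 0.0056]
 white [ 65  10  15  14 119] [72.9328 17.6723] [1.0336 0.4852 0.273 ]
 white [278  31  19  11 114] [285.5789  36.5   ] [0.9898 0.0061 0.2531]
 white [104  44  16  28 296] [111.3581  56.6115] [0.9596 0.4087 0.2435]
 white [135  46   9  22 189] [139.0899  56.5026] [0.9717 0.3548 0.2133]
 white [323  46  17  10  77] [331.5974  49.3247] [ 0.96   -0.1017  0.2457]
 white [57 75 14 13 85] [65.3412 82.0941] [0.8913 0.5081 0.2461]
 white [374  85  13  13  74] [381.4865  91.4595] [ 0.909  -0.2363  0.121 ]
 white [ 95 125  21  18 155] [107.2645 135.471 ] [0.8257 0.4806 0.0697]
 white [ 36 131  57  55 943] [ 61.2439 157.052 ] [0.7813 0.6118 0.056 ]
 white [332 136  26  17 184] [342.3043 145.7554] [ 0.7836 -0.1335  0.0555]
 white [ 82 149  25  21 292] [ 93.863  159.8253] [0.7712 0.5279 0.049 ]
 white [ 241  193   94   78 7143] [286.8205 231.4581] [0.5693 0.0143 0.0035]
 white [480 196  45  18 173] [497.4913 203.7052] [ 0.6327 -0.5479  0.0067]
 white [  0 200   6  21 100] [  2.03 210.46] [0.6344 0.7534 0.0551]
 white [168 206  27  24 329] [180.0456 217.8
[... 5550 characters left out ...]
.7038] [ 0.43   -0.1891 -0.7573]
  orange [250 349   7   8  26] [252.9231 352.6923] [0.3447 0.2227 0.0026]
  orange [274 348  11  10  33] [279.5455 352.9394] [0.318  0.1799 0.0024]
  orange [291 370  14  10  48] [296.4167 374.3542] [ 0.268   0.1737 -0.001 ]
  orange [235 374   9  14  41] [239.7317 379.561 ] [0.3118 0.2678 0.0027]
  orange [143 392   8  16  35] [145.9429 400.2571] [0.3593 0.4257 0.0021]
  orange [144 412   9   8  26] [148.3846 415.8077] [0.3331 0.4295 0.0026]
  green [164 258   9   8  55] [168.1455 261.0364] [0.6204 0.2925 0.0256]
  yellow [135 228  40  15 146] [159.8288 233.2534] [0.7208 0.2785 0.0167]
  yellow [120 238  14   9  75] [126.2667 242.3067] [0.7336 0.3586 0.0165]
```

View pics/crop_top.png

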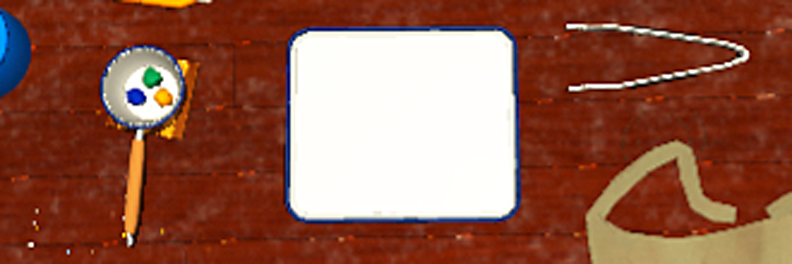

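View pics/crop_scene.png

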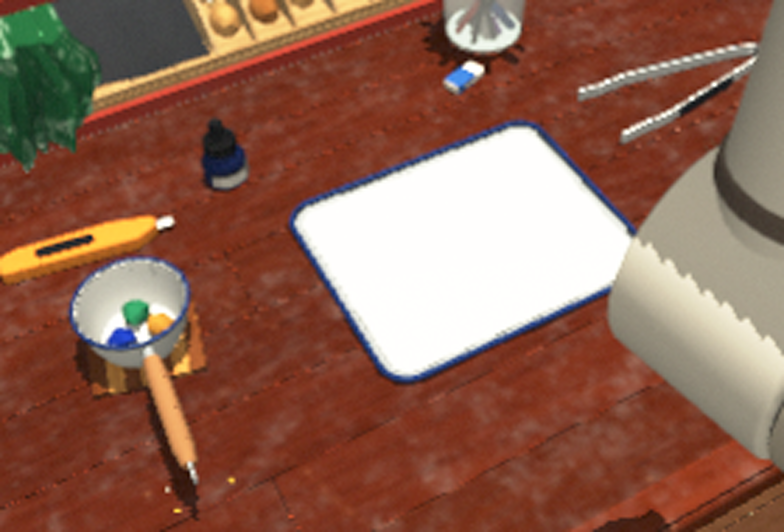

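Run:
```python
from h import *
from scipy.optimize import least_squares
def circ(p):
    r=least_squares(lambda q:np.hypot(p[:,0]-q[0],p[:,1]-q[1])-q[2],[*p.mean(0)[:2],.045],loss='soft_l1',f_scale=.002); return r.x
cs={n:cap(n) for n in('top','scene')}
co=[]
for n,c in cs.items():
    P=pts(c); hsv=cv2.cvtColor(c['image'],cv2.COLOR_RGB2HSV)
    near=(np.hypot(P[...,0]-.615,P[...,1]-.298)<.09)
    rim=near&(P[...,2]>.046)&(P[...,2]<.056)&(hsv[...,0]>95)&(hsv[...,0]<135)&(hsv[...,1]>80)
    p=P[rim]; print(n,'rim',len(p),circ(p),'z',np.median(p[:,2]))
    hd=(hsv[...,0]<20)&(hsv[...,1]>100)&(P[...,2]>.03)&(P[...,2]<.065)&(P[...,0]<.575)&(P[...,0]>.42)&(abs(P[...,1]-.3)<.03)
    p=P[hd]; ln=cv2.fitLine(p[:,:2].astype(np.float32),cv2.DIST_HUBER,0,.01,.01).ravel(); 
    print('  handle',len(p),p.min(0),p.max(0),'top z',np.percentile(p[:,2],90),ln)
    t=(p[:,:2]-ln[2:])@ln[:2]; 
    for lo in np.arange(.46,.56,.02):
        q=p[(p[:,0]>lo)&(p[:,0]<lo+.02)]
        if len(q): print('   ',lo,q.mean(0),np.percentile(q[:,2],95))
    cm=near&(hsv[...,0]<28)&(hsv[...,1]>120)&(hsv[...,2]>60)&(P[...,2]>.004)&(P[...,2]<.0095)
    print('  coaster',cm.sum()); co.append(P[cm][:,:2])
    if n=='top': print(' tray')
    tm=((hsv[...,0]>100)&(hsv[...,0]<130)&(hsv[...,1]>100)|((hsv[...,1]<50)&(hsv[...,2]>190)))&(P[...,2]<.012)&(P[...,2]>-.003)&(P[...,0]>.4)&(P[...,0]<.72)&(abs(P[...,1])<.16)
    k,l,st,ce=cv2.connectedComponentsWithStats(tm.astype(np.uint8)); i=1+np.argmax(st[1:,4])
    r=cv2.minAreaRect(P[l==i][:,:2].astype(np.float32)); print('  tray',r, 'floor z',np.median(P[l==i][:,2]))
r=cv2.minAreaRect(np.vstack(co).astype(np.float32)); print('coaster',r,np.vstack(co).min(0),np.vstack(co).max(0))
c=cs['top']; P=pts(c); hsv=cv2.cvtColor(c['image'],cv2.COLOR_RGB2HSV)
m=(hsv[...,1]<110)&(P[...,2]>.004)&(P[...,2]<.03)&(P[...,0]>.55)&(P[...,0]<.7)&(P[...,1]<-.14)&(P[...,1]>-.4)
p=P[m]; print('tongs',len(p),np.median(p[:,2]),p.min(0),p.max(0))
for y in np.arange(-.36,-.14,.015):
    q=p[abs(p[:,1]-y)<.0075]; print(round(y,3),len(q),np.sort(q[:,0]).round(3)[[0,len(q)//4,3*len(q)//4,-1]] if len(q) else '')
```

```text
top rim 99 [0.6119 0.2944 0.0444] z 0.05249520125147633
  handle 231 [0.4536 0.2925 0.0436] [0.5534 0.3113 0.0608] top z 0.05692815768081427 [ 0.9979 -0.0652  0.5083  0.3006]
    0.46 [0.4701 0.3031 0.0526] 0.056963981791560946
    0.48000000000000004 [0.4902 0.3021 0.0531] 0.05742467890756653
    0.5 [0.5104 0.3006 0.0536] 0.057821053613770976
    0.52 [0.53   0.2989 0.0537] 0.05768745673040871
    0.54 [0.5468 0.2983 0.0524] 0.05654360867298098
  coaster 529
 tray
  tray ((0.571462094783783, 0.0132298544049263), (0.2612784802913666, 0.22035661339759827), 89.10984802246094) floor z 0.0036093551994307305
scene rim 91 [0.6096 0.2953 0.0447] z 0.052917188012381544
  handle 329 [0.4525 0.2744 0.0438] [0.5724 0.3131 0.0573] top z 0.05595712454340862 [ 0.9967 -0.0811  0.4984  0.3036]
    0.46 [0.4698 0.3056 0.0536] 0.05652876357758408
    0.48000000000000004 [0.4898 0.3042 0.0539] 0.0564968243997874
    0.5 [0.5097 0.3029 0.0537] 0.05601192811408331
    0.52 [0.5293 0.3017 0.0538] 0.056350520766937
    0.54 [0.5452 0.3008 0.053 ] 0.055107102672560505
    0.56 [0.5723 0.2757 0.0527] 0.0536
[... 178 characters left out ...]
r ((0.6136121153831482, 0.29667648673057556), (0.17514076828956604, 0.17783933877944946), 25.354978561401367) [0.526 0.208] [0.7049 0.3875]
tongs 315 0.012974897093181337 [ 0.6041 -0.3763  0.0041] [ 0.6774 -0.1747  0.0206]
-0.36 26 [0.628 0.634 0.649 0.654]
-0.345 22 [0.624 0.626 0.654 0.657]
-0.33 19 [0.622 0.624 0.656 0.657]
-0.315 26 [0.618 0.621 0.66  0.663]
-0.3 24 [0.616 0.618 0.662 0.666]
-0.285 27 [0.613 0.614 0.664 0.667]
-0.27 25 [0.61  0.614 0.667 0.67 ]
-0.255 26 [0.607 0.612 0.67  0.673]
-0.24 23 [0.606 0.609 0.672 0.674]
-0.225 20 [0.606 0.607 0.675 0.676]
-0.21 23 [0.605 0.607 0.675 0.677]
-0.195 23 [0.604 0.606 0.674 0.677]
-0.18 17 [0.604 0.605 0.676 0.677]
-0.165 0 
-0.15 0
```

Request:
move_arm(
  steps=[
    {"dr": [0,0,1.4],"xyz": [3.5,3,0],"hand": 1},
    {"dr": [0,0,1.4],"xyz": [3.5,3,0],"hand": 1},
    {"dr": [0,0,1.4],"xyz": [3,3.5,0],"hand": 1},
    {"dr": [0,0,1.4],"xyz": [2.5,4,0],"hand": 1},
    {"dr": [0,0,1.4],"xyz": [2,4,0],"hand": 1},
  ],
)

```text
t: 0.85
tcp_pos: [0.3599, -0.3572, 0.253]
eef_rot: [[0.428, 0.904, 0.001], [0.904, -0.428, -0.003], [-0.002, 0.002, -1.0]]
force: [0.7, 0.6, -0.5]
width: 0.0852
```

Request:
move_arm(
  steps=[
    {"dr": [0,0,1.4],"xyz": [2,4.5,0],"hand": 1},
    {"dr": [0,0,1.4],"xyz": [2,4.5,0],"hand": 1},
    {"dr": [0,0,1.4],"xyz": [1,4.5,0],"hand": 1},
    {"dr": [0,0,1.4],"xyz": [1,4.5,0],"hand": 1},
    {"dr": [0,0,1.4],"xyz": [0,4.5,0],"hand": 1},
  ],
)

```text
t: 1.35
tcp_pos: [0.422, -0.125, 0.2537]
eef_rot: [[-0.303, 0.953, 0.006], [0.953, 0.303, -0.001], [-0.003, 0.006, -1.0]]
force: [1.2, 0.0, 0.3]
width: 0.0849
```

Request:
move_arm(
  steps=[
    {"dr": [0,0,1.4],"xyz": [0,4.5,0],"hand": 1},
    {"dr": [0,0,1.4],"xyz": [0,4.5,0],"hand": 1},
    {"dr": [0,0,1.4],"xyz": [0,4.5,0],"hand": 1},
    {"dr": [0,0,1.4],"xyz": [0,4.5,0],"hand": 1},
    {"dr": [0,0,1.4],"xyz": [0,4.5,0],"hand": 1},
  ],
)

```text
t: 1.85
tcp_pos: [0.4206, 0.1092, 0.2549]
eef_rot: [[-0.871, 0.491, 0.01], [0.491, 0.871, 0.004], [-0.007, 0.008, -1.0]]
force: [1.3, 0.4, -0.7]
width: 0.0852
```

Run:
```python
from h import *
s=env.state(); print(s['t'],s['joint_positions'],s['tcp_pos'],s['eef_rot'])
```

```text
1.85 [-0.0283 -0.2326  1.9737  0.0042  1.3906 -1.0863] [0.4206 0.1092 0.2549] [[-0.871   0.4912  0.01  ]
 [ 0.4913  0.871   0.0038]
 [-0.0068  0.0083 -0.9999]]
```

Request:
move_arm(
  steps=[
    {"dr": [0,0,1.05],"xyz": [-0.5,4,0],"hand": 1},
    {"dr": [0,0,1.05],"xyz": [-0.5,4,0],"hand": 1},
    {"dr": [0,0,1.05],"xyz": [-0.5,4,0],"hand": 1},
    {"dr": [0,0,1.05],"xyz": [-0.5,4,0],"hand": 1},
    {"dr": [-0.1,-1.3,0],"xyz": [0,3,-1],"hand": 1},
  ],
)

```text
t: 2.35
tcp_pos: [0.4009, 0.3092, 0.2474]
eef_rot: [[-0.987, 0.049, 0.151], [0.05, 0.999, 0.001], [-0.151, 0.008, -0.988]]
force: [0.2, -0.4, -0.1]
width: 0.0854
```

Request:
move_arm(
  steps=[
    {"dr": [-0.1,-1.3,0],"xyz": [0,0,-2],"hand": 1},
    {"dr": [-0.1,-1.3,0],"xyz": [0,0,-2],"hand": 1},
    {"dr": [-0.1,-1.3,0],"xyz": [0,0,-2],"hand": 1},
    {"dr": [-0.1,-1.3,0],"xyz": [0,0,-2],"hand": 1},
    {"dr": [-0.1,-1.2,0],"xyz": [0,0,-2],"hand": 1},
  ],
)

```text
t: 2.85
tcp_pos: [0.4031, 0.3111, 0.1632]
eef_rot: [[-0.722, 0.053, 0.69], [0.028, 0.999, -0.046], [-0.692, -0.014, -0.722]]
force: [0.1, -0.6, 0.0]
width: 0.0856
```

Run:
```python
from h import *
s=env.state(); print(s['t'],s['joint_positions'],s['tcp_pos'],s['eef_rot'])
cap('wrist','w1');cap('scene','s1')
```

```text
2.85 [ 0.6846 -0.1339  2.2558 -0.9328  0.6288 -0.1684] [0.4031 0.3111 0.1632] [[-0.7215  0.0526  0.6904]
 [ 0.0285  0.9985 -0.0462]
 [-0.6918 -0.0137 -0.7219]]
```

View pics/w1.png

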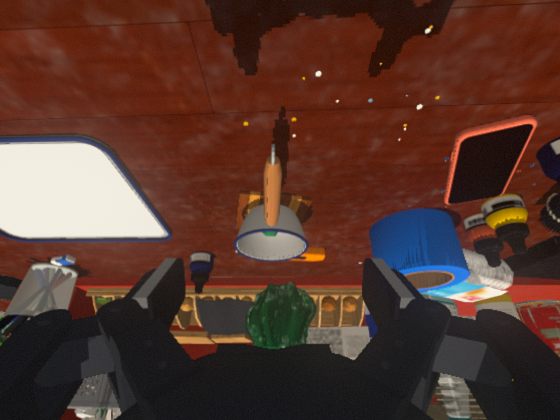

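View pics/s1.png

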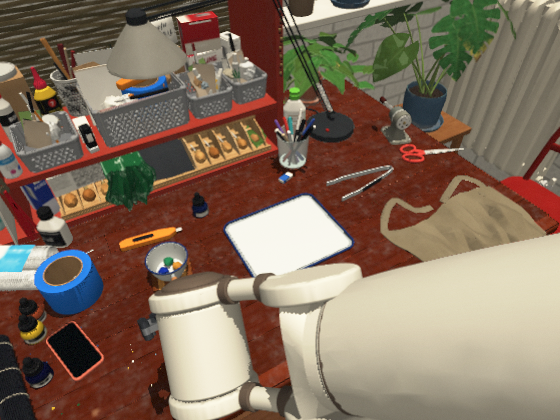

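```bash
cat >> h.py <<'E'
import json,os
def log():
    s=env.state()
    with open('log.jsonl','a') as f: f.write(json.dumps([s['joint_positions'].tolist(),s['tcp_pos'].tolist(),s['eef_rot'].tolist()])+'\n')
    return s
E
cat > log.jsonl <<'E'
[[-1.3991,0.1591,1.5983,0.0,1.3862,-0.2101],[0.2141,-0.533,0.2523],[[0.928,0.3726,-0.0003],[0.3726,-0.928,0.002],[0.0004,-0.002,-1]]]
[[-0.0283,-0.2326,1.9737,0.0042,1.3906,-1.0863],[0.4206,0.1092,0.2549],[[-0.871,0.4912,0.01],[0.4913,0.871,0.0038],[-0.0068,0.0083,-0.9999]]]
E
python3 - <<'E'
from h import *
from scipy.spatial.transform import Rotation as Ro
s=log()
L=[json.loads(l) for l in open('log.jsonl')]
for q,p,R in L:
    q=np.array(q);R=np.array(R)
    W=Ro.from_euler('ZYZY',[q[0],q[1]+q[2],q[3],q[4]]).as_matrix()
    W2=Ro.from_euler('ZYZY',[q[0],q[1]+q[2],-q[3],q[4]]).as_matrix()
    for w in(W,W2): print(Ro.from_matrix(w.T@R).as_rotvec(),q[5])
c=cap('wrist'); P=pts(c); hsv=cv2.cvtColor(c['image'],cv2.COLOR_RGB2HSV)
hd=(hsv[...,0]<20)&(hsv[...,1]>80)&(P[...,2]>.03)&(P[...,2]<.07)&(P[...,0]<.56)&(P[...,0]>.42)&(abs(P[...,1]-.3)<.03)
p=P[hd]
for lo in np.arange(.44,.56,.02):
    q=p[(p[:,0]>lo)&(p[:,0]<lo+.02)]
    if len(q): print(round(lo,2),len(q),q.mean(0),np.percentile(q[:,1],[3,97]),np.percentile(q[:,2],95))
E
```

```text
Traceback (most recent call last):
  File "scipy/spatial/transform/_rotation.pyx", line 1413, in scipy.spatial.transform._rotation.Rotation.from_euler
ValueError: Expected axis specification to be a non-empty string of upto 3 characters, got ZYZY
```

Run:
```python
from h import *
from scipy.spatial.transform import Rotation as Ro
L=[json.loads(l) for l in open('log.jsonl')]
E=lambda a,x:Ro.from_euler(a,x)
for q,p,R in L:
    q=np.array(q);R=np.array(R)
    for sg in(1,-1):
        w=(E('ZYZ',[q[0],q[1]+q[2],sg*q[3]])*E('Y',q[4])).as_matrix()
        print(Ro.from_matrix(w.T@R).as_rotvec(),q[5])
c=cap('wrist'); P=pts(c); hsv=cv2.cvtColor(c['image'],cv2.COLOR_RGB2HSV)
hd=(hsv[...,0]<20)&(hsv[...,1]>80)&(P[...,2]>.03)&(P[...,2]<.07)&(P[...,0]<.56)&(P[...,0]>.42)&(abs(P[...,1]-.3)<.03)
p=P[hd]
for lo in np.arange(.44,.56,.02):
    q=p[(p[:,0]>lo)&(p[:,0]<lo+.02)]
    if len(q): print(round(lo,2),len(q),q.mean(0),np.percentile(q[:,1],[3,97]),np.percentile(q[:,2],95))
```

```text
[0.     0.     1.3607] -0.2101
[0.     0.     1.3607] -0.2101
[0.     0.     0.4845] -1.0863
[-0.0081  0.002   0.486 ] -1.0863
[-0.     -0.      1.3943] -0.17650506416319905
[ 0.755  -0.6322 -0.2261] -0.17650506416319905
0.44 180 [0.455  0.3048 0.0486] [0.2987 0.3105] 0.051889374126303664
0.46 290 [0.4693 0.3037 0.0512] [0.2962 0.3112] 0.053432839844634636
0.48 213 [0.4897 0.3023 0.0514] [0.2947 0.3098] 0.05362068846185884
0.5 187 [0.5097 0.3007 0.0515] [0.2931 0.3083] 0.05358830490270343
0.52 132 [0.5294 0.2998 0.0517] [0.293 0.307] 0.0536257073960782
0.54 46 [0.545  0.2983 0.0509] [0.2921 0.3044] 0.05257761105978938
```

Request:
move_arm(
  steps=[
    {"dr": [0,0,0],"xyz": [2.2,-0.3,-2.4],"hand": 1},
    {"dr": [0,0,0],"xyz": [2.2,-0.3,-2.4],"hand": 1},
  ],
)

```text
t: 3.2
tcp_pos: [0.4509, 0.3081, 0.1209]
eef_rot: [[-0.722, 0.05, 0.69], [0.03, 0.999, -0.041], [-0.692, -0.009, -0.722]]
force: [0.6, 0.5, 1.1]
width: 0.0853
```

```bash
python3 -c "
from h import *
s=log();print(s['tcp_pos'],s['joint_positions'])"
```

```text
[0.4509 0.3081 0.1209] [ 0.5997  0.0319  2.2043 -1.0725  0.5033 -0.0591]
```

Request:
move_arm(
  steps=[
    {"dr": [0,0,0],"xyz": [2.0,-0.2,-2.2],"hand": 1},
    {"dr": [0,0,0],"xyz": [1.5,-0.1,-1.8],"hand": 1},
  ],
)

```text
t: 3.4
tcp_pos: [0.4924, 0.3056, 0.0843]
eef_rot: [[-0.718, 0.053, 0.694], [0.034, 0.999, -0.041], [-0.695, -0.005, -0.719]]
force: [0.9, 0.2, -0.3]
width: 0.0856
```

```bash
python3 -c "
from h import *
s=log();print(s['tcp_pos'],s['joint_positions'],s['eef_rot']);cap('wrist','w2')"
```

```text
[0.4924 0.3056 0.0843] [ 0.5399  0.1826  2.1395 -1.2415  0.4264  0.0892] [[-0.7184  0.053   0.6936]
 [ 0.0344  0.9986 -0.0407]
 [-0.6947 -0.0054 -0.7192]]
```

View pics/w2.png

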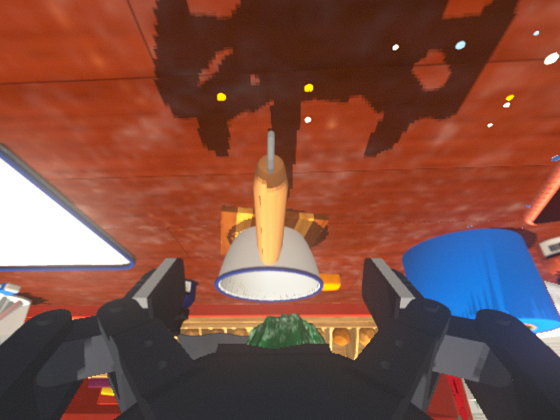

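Request:
move_arm(
  steps=[
    {"dr": [0,1.2,0],"xyz": [0,0,3],"hand": 1},
  ],
)

```text
t: 3.55
tcp_pos: [0.4925, 0.2993, 0.0929]
eef_rot: [[-0.755, 0.067, 0.653], [0.034, 0.997, -0.062], [-0.655, -0.024, -0.755]]
force: [-0.3, -0.7, -0.5]
width: 0.0857
```

```bash
python3 -c "
from h import *
s=log();print(s['tcp_pos'],s['joint_positions'])"
```

```text
[0.4925 0.2993 0.0929] [ 0.5255  0.1562  2.1181 -1.0268  0.4617 -0.1367]
```

Request:
move_arm(
  steps=[
    {"dr": [0,1.2,0],"xyz": [0,-3,3],"hand": 1},
  ],
)

```text
t: 3.65
tcp_pos: [0.4958, 0.2843, 0.1088]
eef_rot: [[-0.785, 0.075, 0.614], [0.037, 0.996, -0.075], [-0.618, -0.036, -0.785]]
force: [0.6, -0.3, 0.2]
width: 0.0853
```

```bash
python3 -c "
from h import *
s=log();print(s['tcp_pos'],s['joint_positions'])"
```

```text
[0.4958 0.2843 0.1088] [ 0.4862  0.1066  2.1091 -0.8318  0.4987 -0.3624]
```

Request:
move_arm(
  steps=[
    {"dr": [1,0,0],"xyz": [-4,0,0],"hand": 1},
  ],
)

```text
t: 3.75
tcp_pos: [0.4636, 0.2866, 0.1168]
eef_rot: [[-0.779, 0.076, 0.623], [0.108, 0.994, 0.013], [-0.618, 0.077, -0.782]]
force: [0.1, 0.4, 0.8]
width: 0.0852
```

```bash
python3 -c "
from h import *
s=log();print(s['tcp_pos'],s['joint_positions'])"
```

```text
[0.4636 0.2866 0.1168] [ 0.4762 -0.0146  2.2174 -0.7386  0.4194 -0.387 ]
```

Request:
move_arm(
  steps=[
    {"dr": [-1,0,1],"xyz": [0,3,0],"hand": 1},
  ],
)

```text
t: 3.85
tcp_pos: [0.4492, 0.3053, 0.1058]
eef_rot: [[-0.796, -0.023, 0.604], [-0.042, 0.999, -0.018], [-0.603, -0.04, -0.797]]
force: [-1.7, -1.6, -3.5]
width: 0.0856
```

```bash
cat > kin.py <<'E'
from h import *
from scipy.spatial.transform import Rotation as Ro
from scipy.optimize import least_squares
E=lambda a,x:Ro.from_euler(a,x)
def fkp(q,v):
    p=np.array([v[9],0,v[10]])
    p=np.array([v[7],v[8],0])+E('y',q[4]).apply(p)
    p=np.array([v[4],v[5],v[6]])+E('z',q[3]).apply(p)
    p=np.array([v[2],0,v[3]])+E('y',q[2]).apply(p)
    p=np.array([v[0],0,v[1]])+E('y',q[1]).apply(p)
    return E('z',q[0]).apply(p)
def fkr(q): return E('ZYZ',[q[0],q[1]+q[2],q[3]])*E('YZ',[q[4],q[5]+np.pi/2])
def fit():
    L=[json.loads(l) for l in open('log.jsonl')]
    Q=np.array([l[0] for l in L]);Pp=np.array([l[1] for l in L])
    v0=[0,.3,0,.35,0,-.12,.35,0,0,0,.2]
    # weak prior toward zero x offsets
    f=lambda v:np.r_[np.concatenate([fkp(q,v)-p for q,p in zip(Q,Pp)])/2e-4,(v-v0)*0.5]
    r=least_squares(f,v0); res=np.array([fkp(q,r.x)-p for q,p in zip(Q,Pp)])
    return r.x,res
E
python3 - <<'E'
from kin import *
s=log();print(s['tcp_pos'],s['joint_positions'])
v,res=fit(); print(v); print(abs(res).max(1)*1000)
E
```

```text
[0.4492 0.3053 0.1058] [ 0.5486  0.0374  2.1828 -0.7887  0.4844 -0.4296]
[-0.0001  0.2981 -0.0002  0.3858  0.0477  0.1199  0.5193  0.0001 -0.
 -0.0001  0.2835]
[0.009  0.013  0.0151 0.006  0.0123 0.0072 0.0109 0.0048 0.004 ]
```

```bash
cat > plan.py <<'E'
from kin import *
V,_=fit()
LO=np.array([-2.91,-.94,.18,-1.29,.17,-3]);HI=np.array([2.91,2.29,2.7,4.43,2.64,3])
def ik(p,R,q0,m=0.03):
    def f(q): return np.r_[(fkp(q,V)-p)*20,(fkr(q).inv()*R).as_rotvec()*3]
    r=least_squares(f,np.clip(q0,LO+m+1e-3,HI-m-1e-3),bounds=(LO+m,HI-m),xtol=1e-12,ftol=1e-12,gtol=1e-12,max_nfev=60)
    return r.x,np.abs(r.fun).max()
def rel(a): # tool in pan frame
    s,c=np.sin(a),np.cos(a)
    return Ro.from_matrix(np.array([[-c,0,s],[0,1,0],[-s,0,-c]]))
GP=np.array([-.108,0,.040])
def toolpose(pm,Rp,a,zoff=.044):
    # pm = world position of mouth centre (pan frame 0,0,.044)
    Rt=Rp*rel(a); g=pm+Rp.apply(GP-[0,0,zoff]); return g-Rt.apply([0,0,.003]),Rt
def marg(q): return min((q-LO).min(),(HI-q).min())
E
python3 - <<'E'
from plan import *
q0=env.state()['joint_positions']; out=[]
for a in np.radians([5,20,30,38]):
    p,R=toolpose(np.array([.611,.295,.051]),E('z',-.07),a)
    qg,e=ik(p,R,q0); print('grasp a',np.degrees(a),e,qg)
    if e>1e-3: continue
    for g in np.radians([-80,-60,-40,-20,0,20,40]):
        pm=np.array([.57,.013,.20])
        qs,e=ik(*toolpose(pm,E('z',g),a),qg)
        if e>1e-3: 
            qs,e=ik(*toolpose(pm,E('z',g),a),[-.3,0,1.9,0,1,-1])
            if e>1e-3: continue
        for th in np.radians(range(0,360,30)):
            ax=np.array([np.cos(th),np.sin(th),0]); q=qs.copy(); m=marg(q); ok=0; zmin=9; jmp=0
            for ph in np.radians(np.arange(10,141,10)):
                pz=np.array([.57,.013,.20-.07*min(1,ph/1.5)])
                p,R=toolpose(pz,Ro.from_rotvec(ax*ph)*E('z',g),a)
                q2,e=ik(p,R,q)
                if e>1e-3: break
                jmp=max(jmp,abs(q2-q).max()); q=q2; m=min(m,marg(q)); ok=np.degrees(ph); zmin=min(zmin,p[2],(p-R.apply([0,0,.15]))[2])
            if ok>=110: out.append((ok,m,np.degrees(a),np.degrees(g),np.degrees(th),zmin,jmp,q))
out.sort(key=lambda o:(-min(o[0],130),-o[1]))
for o in out[:25]: print(*[np.round(x,2) for x in o])
E
```

```text
grasp a 5.0 4.3021142204224816e-15 [ 0.3535  0.3857  1.762  -0.0452  0.9148 -1.1211]
grasp a 20.0 2.220446049250313e-15 [ 0.4145  0.2913  1.9275 -0.2741  0.6292 -0.888 ]
grasp a 29.999999999999996 1.5846698953048137e-15 [ 0.4604  0.2628  2.0205 -0.5955  0.4678 -0.557 ]
grasp a 38.0 2.220446049250313e-15 [ 0.4988  0.265   2.0816 -1.0298  0.3972 -0.1108]
140.0 0.55 38.0 -60.0 0.0 0.15 0.24 [-0.87  0.77  1.78  1.26  2.09 -1.32]
140.0 0.47 30.0 -40.0 0.0 0.11 0.28 [-0.88  0.87  1.88  1.36  2.17 -1.73]
140.0 0.46 38.0 -80.0 0.0 0.17 0.2 [-0.78  0.86  1.53  1.2   2.18 -0.97]
140.0 0.44 30.0 -60.0 0.0 0.13 0.23 [-0.83  0.87  1.72  1.31  2.2  -1.34]
140.0 0.42 38.0 -40.0 0.0 0.12 0.31 [-0.93  0.77  1.97  1.34  2.05 -1.71]
140.0 0.37 30.0 -80.0 0.0 0.15 0.19 [-0.76  0.93  1.5   1.29  2.27 -0.96]
140.0 0.36 30.0 -20.0 0.0 0.07 0.31 [-0.87  0.97  1.97  1.44  2.2  -2.14]
140.0 0.35 20.0 -80.0 330.0 0.1 0.26 [-0.85  0.87  2.11  1.62  2.16 -1.89]
140.0 0.32 20.0 -40.0 0.0 0.09 0.24 [-0.81  0.99  1.77  1.39  2.32 -1.75]
140.0 0.31 20.0 -20.0 0.0 0.06 0.25 [-0.79  1.06  1.84  1.42  2.33 -2.16]
140.0
[... 408 characters left out ...]
.93  0.89  2.07  1.45  2.09 -2.12]
140.0 0.25 20.0 0.0 0.0 0.02 0.22 [-0.72  1.17  1.83  1.51  2.39 -2.56]
140.0 0.25 5.0 -60.0 330.0 0.06 0.22 [-0.68  1.08  1.93  1.66  2.39 -2.35]
140.0 0.25 30.0 0.0 0.0 0.03 0.24 [-0.77  1.13  1.96  1.58  2.3  -2.53]
140.0 0.23 20.0 -60.0 330.0 0.07 0.29 [-0.77  0.98  2.13  1.73  2.22 -2.31]
140.0 0.23 30.0 20.0 30.0 0.05 0.14 [-0.78  1.12  1.6   1.29  2.41 -1.98]
140.0 0.23 30.0 0.0 30.0 0.09 0.16 [-0.76  1.07  1.48  1.24  2.41 -1.62]
140.0 0.23 5.0 -40.0 330.0 0.03 0.22 [-0.59  1.16  1.9   1.73  2.41 -2.74]
140.0 0.22 38.0 0.0 30.0 0.11 0.17 [-0.8   0.99  1.56  1.2   2.3  -1.62]
140.0 0.21 38.0 -80.0 330.0 0.14 0.32 [-0.97  0.59  2.33  1.62  1.87 -1.79]
```

```bash
cat >> plan.py <<'E'
def delta(p,R):
    s=env.state(); Rc=Ro.from_matrix(s['eef_rot'])
    print('d cm',(p-s['tcp_pos'])*100,'dr units',(R*Rc.inv()).as_rotvec()/np.radians(6),'now',s['tcp_pos'],'q',s['joint_positions'])
E
python3 - <<'E'
from plan import *
a=np.radians(30)
p,R=toolpose(np.array([.611,.2945,.051]),E('z',-.07),a)
print(p,R.as_matrix())
delta(p-R.apply([0,0,.05]),R); delta(p,R)
# clearance check for pour path
q=ik(p,R,env.state()['joint_positions'])[0]
for ph in np.radians([0,40,80,110,130,140]):
    pp,RR=toolpose(np.array([.57,.013,.20-.07*min(1,ph/1.5)]),Ro.from_rotvec([ph,0,0])*E('z',np.radians(-60)),a)
    q,e=ik(pp,RR,q); wc=pp-RR.apply([0,0,.2835])
    el=E('ZY',[q[0],q[1]]).apply([0,0,.3858])+[0,0,.298]
    print(np.degrees(ph),e<1e-3,q,'tcp',pp,'wc',wc)
E
```

```text
[0.5018 0.3022 0.0496] [[-0.8639  0.0699  0.4988]
 [ 0.0606  0.9976 -0.035 ]
 [-0.5     0.     -0.866 ]]
d cm [ 2.7666 -0.1391 -1.2944] dr units [ 0.4068  1.1814 -0.9093] now [0.4492 0.3053 0.1058] q [ 0.5486  0.0374  2.1828 -0.7887  0.4844 -0.4296]
d cm [ 5.2604 -0.314  -5.6246] dr units [ 0.4068  1.1814 -0.9093] now [0.4492 0.3053 0.1058] q [ 0.5486  0.0374  2.1828 -0.7887  0.4844 -0.4296]
0.0 True [ 0.2368  0.0593  1.8962 -0.5691  1.0972 -0.0443] tcp [0.5152 0.1078 0.1986] wc [0.4444 0.2306 0.4441]
40.0 True [-0.2216 -0.153   1.9949  0.3105  1.1157 -0.7669] tcp [0.5152 0.0865 0.2273] wc [0.4444 0.0228 0.4943]
80.0 True [-0.6541  0.0917  1.9788  0.8784  1.5356 -1.2439] tcp [0.5152 0.0308 0.228 ] wc [ 0.4444 -0.1896  0.3915]
110.0 True [-0.8073  0.4661  1.8629  1.0917  1.8785 -1.3579] tcp [ 0.5152 -0.0181  0.2196] wc [ 0.4444 -0.2908  0.251 ]
130.0 True [-0.8373  0.7344  1.766   1.2273  2.0928 -1.3585] tcp [ 0.5152 -0.0469  0.2035] wc [ 0.4444 -0.3139  0.1398]
140.0 True [-0.8332  0.8654  1.7166  1.3083  2.197  -1.3375] tcp [ 0.5152 -0.0587  0.192 ] wc [ 0.4444 -0.3106  0.0829]
```

Request:
move_arm(
  steps=[
    {"dr": [0.2,0.6,-0.45],"xyz": [1.4,0,-0.7],"hand": 1},
    {"dr": [0.2,0.6,-0.45],"xyz": [1.4,0,-0.7],"hand": 1},
    {"dr": [0,0,0],"xyz": [0,0,0],"hand": 1},
  ],
)

```text
t: 4.15
tcp_pos: [0.4777, 0.3091, 0.0979]
eef_rot: [[-0.866, 0.062, 0.497], [0.057, 0.998, -0.025], [-0.497, 0.007, -0.868]]
force: [0.9, 0.1, 0.4]
width: 0.0854
```

Run:
```python
from plan import *
log()
p,R=toolpose(np.array([.611,.2945,.051]),E('z',-.07),np.radians(30)); delta(p,R)
```

```text
d cm [ 2.4089 -0.6985 -4.8277] dr units [-0.0677 -0.0243 -0.0799] now [0.4777 0.3091 0.0979] q [ 0.4911  0.1259  2.056  -0.5026  0.5604 -0.6409]
```

Request:
move_arm(
  steps=[
    {"dr": [0,0,-0.1],"xyz": [0.8,-0.3,-1.7],"hand": 1},
    {"dr": [0,0,0],"xyz": [0.8,-0.3,-1.7],"hand": 1},
    {"dr": [0,0,0],"xyz": [0.8,-0.1,-1.4],"hand": 1},
    {"dr": [0,0,0],"xyz": [0,0,0],"hand": 1},
  ],
)

```text
t: 4.55
tcp_pos: [0.5074, 0.3041, 0.0568]
eef_rot: [[-0.86, 0.07, 0.506], [0.067, 0.997, -0.024], [-0.507, 0.014, -0.862]]
force: [-0.9, -0.6, 0.8]
width: 0.0852
```

Run:
```python
from plan import *
log()
p,R=toolpose(np.array([.611,.2945,.051]),E('z',-.07),np.radians(30)); delta(p,R)
cap('wrist','w3')
```

```text
d cm [-0.5588 -0.1985 -0.7245] dr units [-0.1258  0.082  -0.0009] now [0.5074 0.3041 0.0568] q [ 0.4536  0.2528  2.0164 -0.5758  0.4626 -0.5772]
```

View pics/w3.png

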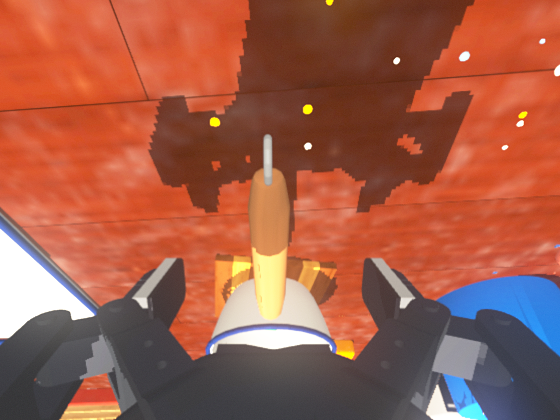

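Request:
move_arm(
  steps=[
    {"dr": [-0.1,0.1,0],"xyz": [-0.5,-0.2,-0.7],"hand": 1},
    {"dr": [0,0,0],"xyz": [0,0,0],"hand": 1},
    {"dr": [0,0,0],"xyz": [0,0,0],"hand": -1},
    {"dr": [0,0,0],"xyz": [0,0,0],"hand": -1},
    {"dr": [0,0,0],"xyz": [0,0,0],"hand": -1},
  ],
  squeeze=100,
)

```text
t: 5.1
tcp_pos: [0.5028, 0.304, 0.0546]
eef_rot: [[-0.862, 0.067, 0.502], [0.061, 0.998, -0.029], [-0.503, 0.005, -0.864]]
force: [0.2, -0.6, -0.3]
width: 0.0437
```

Request:
move_arm(
  steps=[
    {"dr": [0,0,0],"xyz": [0,0,0],"hand": -1},
    {"dr": [0,0,0],"xyz": [0,0,0],"hand": -1},
    {"dr": [0,0,0],"xyz": [0,0,0],"hand": -1},
    {"dr": [0,0,0],"xyz": [0,0,0],"hand": -1},
    {"dr": [0,0,0],"xyz": [0,0,0],"hand": -1},
  ],
)

```text
t: 5.6
tcp_pos: [0.5029, 0.304, 0.0552]
eef_rot: [[-0.862, 0.068, 0.502], [0.061, 0.998, -0.03], [-0.503, 0.005, -0.864]]
force: [-0.1, -0.8, 1.1]
width: 0.0131
```

Run:
```python
from plan import *
s=log(); print(s['width'],s['force'],s['t'])
p,R=toolpose(np.array([.611,.2945,.051]),E('z',-.07),np.radians(30)); delta(p,R)
cap('wrist','w4')
```

```text
0.013075538851117226 [-0.1004 -0.7901  1.0712] 5.6
d cm [-0.1128 -0.183  -0.5638] dr units [-0.0454  0.0378 -0.0209] now [0.5029 0.304  0.0552] q [ 0.46    0.2517  2.0205 -0.5833  0.4704 -0.5704]
```

View pics/w4.png

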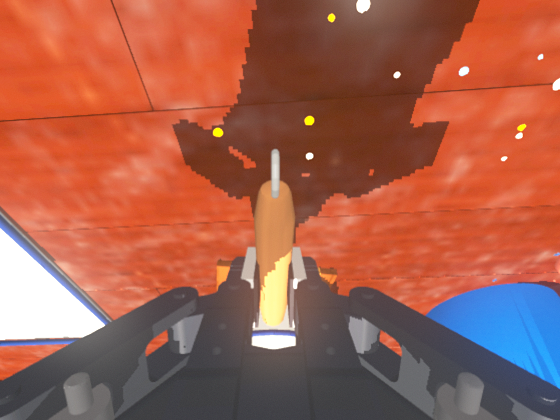

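Request:
move_arm(
  steps=[
    {"dr": [0,0,0],"xyz": [0,0,1],"hand": -1},
    {"dr": [0,0,0],"xyz": [0,0,2],"hand": -1},
    {"dr": [0,0,0],"xyz": [0,0,3],"hand": -1},
    {"dr": [0,0,0],"xyz": [0,0,3],"hand": -1},
    {"dr": [0,0,0],"xyz": [0,0,3],"hand": -1},
  ],
)

```text
t: 6.15
tcp_pos: [0.4944, 0.3002, 0.1695]
eef_rot: [[-0.873, 0.069, 0.483], [0.058, 0.998, -0.038], [-0.484, -0.005, -0.875]]
force: [0.2, 0.2, -3.0]
width: 0.0128
```

Run:
```python
from plan import *
s=log(); print(s['width'],s['force'],s['tcp_pos'],s['eef_rot'])
cap('scene','s2'); c=cap('top','t2')
P=pts(c); hsv=cv2.cvtColor(c['image'],cv2.COLOR_RGB2HSV)
cm=(np.hypot(P[...,0]-.611,P[...,1]-.295)<.08)&(hsv[...,0]<28)&(hsv[...,1]>120)&(P[...,2]<.011)&(P[...,2]>.0045)
print(cm.sum()); cv2.imwrite('pics/cm.png',cm.astype(np.uint8)*255)
```

```text
0.012799443881145397 [ 0.1988  0.186  -3.0053] [0.4944 0.3002 0.1695] [[-0.8731  0.069   0.4826]
 [ 0.058   0.9976 -0.0376]
 [-0.484  -0.0048 -0.8751]]
626
```

View pics/s2.png

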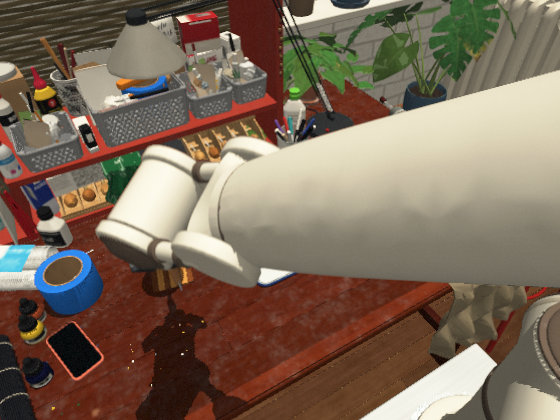

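View pics/t2.png

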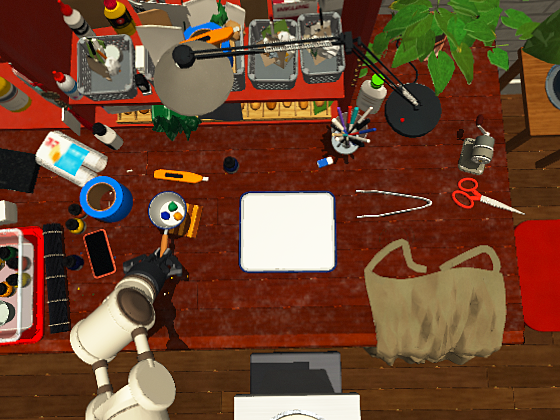

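Request:
move_arm(
  steps=[
    {"dr": [0,0,-0.9],"xyz": [0.3,-1.9,0.5],"hand": -1},
    {"dr": [0,0,-0.9],"xyz": [0.3,-1.9,0.5],"hand": -1},
    {"dr": [0,0,-0.9],"xyz": [0.3,-1.9,0.5],"hand": -1},
    {"dr": [0,0,-0.9],"xyz": [0.3,-1.9,0.5],"hand": -1},
    {"dr": [0,0,-0.9],"xyz": [0.3,-1.9,0.5],"hand": -1},
  ],
)

```text
t: 6.75
tcp_pos: [0.5071, 0.2035, 0.1911]
eef_rot: [[-0.745, 0.528, 0.408], [0.46, 0.849, -0.259], [-0.483, -0.005, -0.876]]
force: [0.3, 0.6, -2.3]
width: 0.013
```

Request:
move_arm(
  steps=[
    {"dr": [0,0,-0.9],"xyz": [0.3,-1.9,0.5],"hand": -1},
    {"dr": [0,0,-0.9],"xyz": [0.3,-1.9,0.5],"hand": -1},
    {"dr": [0,0,-0.9],"xyz": [0.3,-1.9,0.5],"hand": -1},
    {"dr": [0,0,-0.9],"xyz": [0.3,-1.9,0.5],"hand": -1},
    {"dr": [0,0,0],"xyz": [0,0,0],"hand": -1},
  ],
)

```text
t: 7.25
tcp_pos: [0.5147, 0.123, 0.2012]
eef_rot: [[-0.517, 0.814, 0.263], [0.713, 0.58, -0.394], [-0.474, -0.016, -0.88]]
force: [-0.2, -0.2, -3.7]
width: 0.0127
```

```bash
cat > look.py <<'E'
from plan import *
def panrim(c):
    P=pts(c); hsv=cv2.cvtColor(c['image'],cv2.COLOR_RGB2HSV)
    return P,hsv
s=log(); print(s['t'],s['width'],s['force'])
p,R=toolpose(np.array([.57,.013,.2]),E('z',np.radians(-60)),np.radians(30)); delta(p,R)
c=cap('top','t3'); cap('scene','s3')
P=pts(c); hsv=cv2.cvtColor(c['image'],cv2.COLOR_RGB2HSV)
m=(hsv[...,0]>100)&(hsv[...,0]<130)&(hsv[...,1]>100)&(P[...,2]>.12)&(P[...,2]<.28)&(P[...,0]>.4)&(P[...,0]<.72)
p=P[m]; print(len(p),p.mean(0))
A=np.c_[p[:,:2],np.ones(len(p))]; k=np.linalg.lstsq(A,p[:,2],rcond=None)[0]; print('plane slopes',k)
cm=(np.hypot(P[...,0]-.611,P[...,1]-.295)<.08)&(hsv[...,0]<28)&(hsv[...,1]>100)&(P[...,2]<.011)&(P[...,2]>.004)
cm=cv2.morphologyEx(cm.astype(np.uint8),cv2.MORPH_OPEN,np.ones((3,3)))
print('coaster',cm.sum(),cv2.minAreaRect(P[cm>0][:,:2].astype(np.float32)))
E
python3 look.py
```

```text
7.25 0.01265583502270109 [-0.2298 -0.234  -3.7022]
d cm [ 0.053  -1.5165 -0.2617] dr units [-0.1562 -0.2839 -0.9076] now [0.5147 0.123  0.2012] q [ 0.2472  0.0458  1.8958 -0.5297  1.0848 -0.1509]
165 [0.5684 0.0441 0.187 ]
plane slopes [-0.2958  0.04    0.3533]
coaster 571 ((0.6089858412742615, 0.2924765646457672), (0.0811476856470108, 0.09032417088747025), 86.44939422607422)
```

View pics/t3.png

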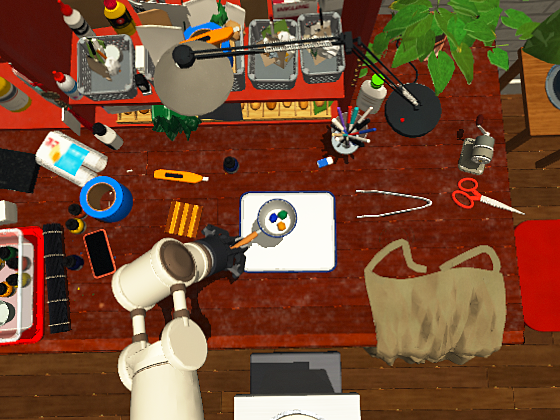

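View pics/s3.png

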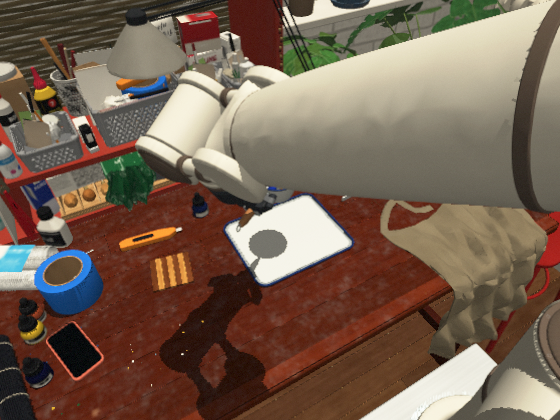

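Run:
```python
from plan import *
c=cap('top'); P=pts(c)
cv2.imwrite('pics/z1.png',cv2.resize(c['image'][180:290,190:350,::-1],None,fx=4.5,fy=4.5,interpolation=cv2.INTER_CUBIC))
hsv=cv2.cvtColor(c['image'],cv2.COLOR_RGB2HSV)
m=(hsv[...,0]>100)&(hsv[...,0]<130)&(hsv[...,1]>90)&(P[...,2]>.12)&(P[...,2]<.28)&(P[...,0]>.4)&(P[...,0]<.72)
p=P[m]
def f(v):
    n=np.array([v[3],v[4],1]);n/=np.linalg.norm(n); d=p-v[:3]; h=d@n; r=np.linalg.norm(d-h[:,None]*n,axis=1)-.0445
    return np.r_[h,r]
r=least_squares(f,[*p.mean(0),0,0],loss='soft_l1',f_scale=.002); print(len(p),r.x,np.median(abs(r.fun)))
hd=(hsv[...,0]<20)&(hsv[...,1]>100)&(P[...,2]>.15)&(P[...,2]<.28)&(P[...,0]<.56)&(P[...,0]>.45)
q=P[hd]; print(len(q)); ln=cv2.fitLine(q.astype(np.float32),cv2.DIST_HUBER,0,.01,.01).ravel(); print(ln)
```

```text
180 [0.554  0.0345 0.1928 0.7796 0.1599] 0.008270971937137269
213
[-0.3207  0.8862  0.3344  0.5361  0.0865  0.1917]
```

View pics/z1.png

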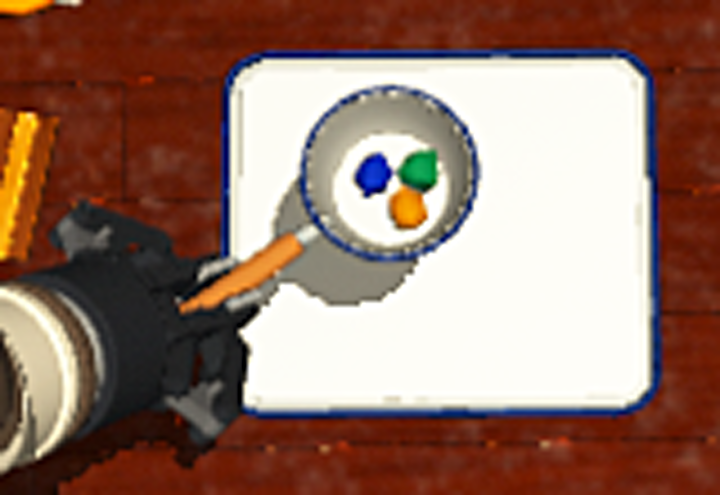

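Run:
```python
from plan import *
c=cap('top'); P=pts(c); hsv=cv2.cvtColor(c['image'],cv2.COLOR_RGB2HSV)
u,v=np.meshgrid(np.arange(560),np.arange(420)); r=np.hypot(u-276.7,v-218)
m=(hsv[...,0]>100)&(hsv[...,0]<130)&(hsv[...,1]>60)&(r>14)&(r<24)&(P[...,2]>.1)
p=P[m]; k,*_=np.linalg.lstsq(np.c_[p[:,:2]-p[:,:2].mean(0),np.ones(len(p))],p[:,2],rcond=None); 
for _ in range(5):
    e=p[:,2]-np.c_[p[:,:2]-p[:,:2].mean(0),np.ones(len(p))]@k; p=p[abs(e)<max(.004,1.5*e.std())]
    k,*_=np.linalg.lstsq(np.c_[p[:,:2]-p[:,:2].mean(0),np.ones(len(p))],p[:,2],rcond=None)
print(m.sum(),len(p),k,p.mean(0),e.std(), p[:,:2].max(0)-p[:,:2].min(0))
s=env.state();print(s['tcp_pos'],s['eef_rot'])
g=s['tcp_pos']+s['eef_rot']@[0,0,.003]; 
Rp=Ro.from_matrix(s['eef_rot'])*rel(np.radians(30)).inv(); print('expected pan R',Rp.as_matrix(),'mouth',g+Rp.apply(np.array([0,0,.044])-GP))
```

```text
134 131 [-0.0648  0.0141  0.1935] [0.5709 0.0363 0.1935] 0.0017749881864534563 [0.0896 0.0896]
[0.5137 0.1248 0.2011] [[-0.5208  0.8116  0.2647]
 [ 0.7104  0.584  -0.3927]
 [-0.4733 -0.0165 -0.8807]]
expected pan R [[ 0.5834  0.8116  0.0312]
 [-0.8116  0.584  -0.0151]
 [-0.0305 -0.0165  0.9994]] mouth [0.5776 0.0359 0.1991]
```

Request:
move_arm(
  steps=[
    {"dr": [1,0,0],"xyz": [0,-0.4,0.6],"hand": -1},
    {"dr": [1,0,0],"xyz": [0,-0.4,0.6],"hand": -1},
    {"dr": [1,0,0],"xyz": [0,-0.4,0.6],"hand": -1},
    {"dr": [1,0,0],"xyz": [0,-0.4,0.6],"hand": -1},
    {"dr": [1,0,0],"xyz": [0,-0.5,0.5],"hand": -1},
  ],
)

```text
t: 7.95
tcp_pos: [0.51, 0.1104, 0.2272]
eef_rot: [[-0.537, 0.801, 0.264], [0.842, 0.525, 0.121], [-0.042, 0.288, -0.957]]
force: [-0.4, -1.1, -3.2]
width: 0.0129
```

Request:
move_arm(
  steps=[
    {"dr": [1,0,0],"xyz": [0,-0.8,0.3],"hand": -1},
    {"dr": [1,0,0],"xyz": [0,-0.8,0.3],"hand": -1},
    {"dr": [1,0,0],"xyz": [0,-0.9,0.3],"hand": -1},
    {"dr": [1,0,0],"xyz": [0,-0.9,0.3],"hand": -1},
    {"dr": [1,0,0],"xyz": [0,-0.9,0.2],"hand": -1},
  ],
)

```text
t: 8.45
tcp_pos: [0.5084, 0.0681, 0.2431]
eef_rot: [[-0.548, 0.793, 0.268], [0.741, 0.311, 0.595], [0.388, 0.524, -0.758]]
force: [-0.8, -0.0, -2.8]
width: 0.0127
```

```bash
cat > chk.py <<'E'
from plan import *
s=log(); Rp=Ro.from_matrix(s['eef_rot'])*rel(np.radians(30)).inv()
g=s['tcp_pos']+s['eef_rot']@[0,0,.009]
print(s['t'],'tilt',np.degrees(np.arccos(Rp.as_matrix()[2,2])),'mouth',g+Rp.apply(np.array([0,0,.044])-GP),'tcp',s['tcp_pos'],'q',s['joint_positions'],'f',s['force'],s['width'])
E
python3 chk.py
```

```text
8.45 tilt 62.45689034892405 mouth [0.5767 0.0327 0.1609] tcp [0.5084 0.0681 0.2431] q [-0.5016 -0.1129  2.0348  0.7281  1.3565 -1.2243] f [-0.7715 -0.0339 -2.8293] 0.012701695626291623
```

Request:
move_arm(
  steps=[
    {"dr": [1,0,0],"xyz": [0,-1.1,-0.2],"hand": -1},
    {"dr": [1,0,0],"xyz": [0,-1.1,-0.2],"hand": -1},
    {"dr": [1,0,0],"xyz": [0,-1.1,-0.2],"hand": -1},
    {"dr": [1,0,0],"xyz": [0,-1.1,-0.2],"hand": -1},
    {"dr": [1,0,0],"xyz": [0,-1.1,-0.2],"hand": -1},
  ],
)

```text
t: 8.95
tcp_pos: [0.5078, 0.0107, 0.2318]
eef_rot: [[-0.552, 0.79, 0.268], [0.444, 0.007, 0.896], [0.705, 0.614, -0.355]]
force: [0.6, -0.0, -2.7]
width: 0.0126
```

```bash
python3 chk.py; python3 -c "
from h import *
cap('scene','s4');cap('top','t4')"
```

```text
8.95 tilt 92.61783342761011 mouth [0.5765 0.0216 0.1433] tcp [0.5078 0.0107 0.2318] q [-0.7571  0.2281  1.9653  1.0023  1.7063 -1.4652] f [ 0.5893 -0.0222 -2.7419] 0.012611110453126679
```

View pics/t4.png

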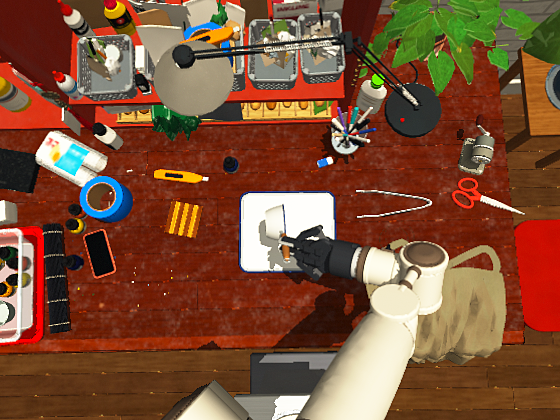

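View pics/s4.png

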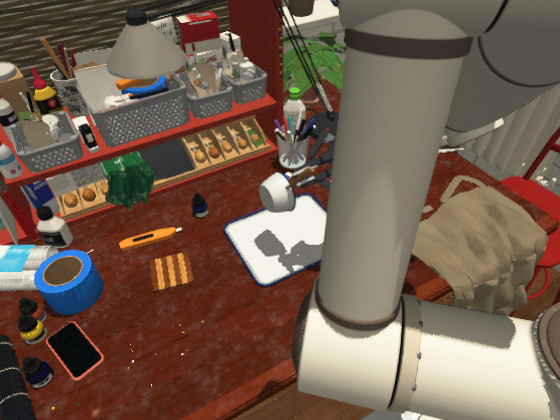

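Request:
move_arm(
  steps=[
    {"dr": [1,0,0],"xyz": [0,-0.9,-0.3],"hand": -1},
    {"dr": [1,0,0],"xyz": [0,-0.9,-0.3],"hand": -1},
    {"dr": [1,0,0],"xyz": [0,-0.9,-0.3],"hand": -1},
    {"dr": [1,0,0],"xyz": [0,-0.9,-0.3],"hand": -1},
    {"dr": [0,0,0],"xyz": [0,0,0],"hand": -1},
  ],
)

```text
t: 9.55
tcp_pos: [0.5089, -0.0233, 0.2173]
eef_rot: [[-0.551, 0.793, 0.261], [0.122, -0.233, 0.965], [0.826, 0.563, 0.032]]
force: [-0.4, 0.4, -2.5]
width: 0.0131
```

```bash
python3 chk.py; python3 -c "
from h import *
cap('scene','s5');cap('top','t5')"
```

```text
9.55 tilt 116.12362155537346 mouth [0.577  0.0225 0.1403] tcp [ 0.5089 -0.0233  0.2173] q [-0.8284  0.5507  1.86    1.1508  1.9612 -1.5135] f [-0.4175  0.3927 -2.4937] 0.013053614810179153
```

View pics/t5.png

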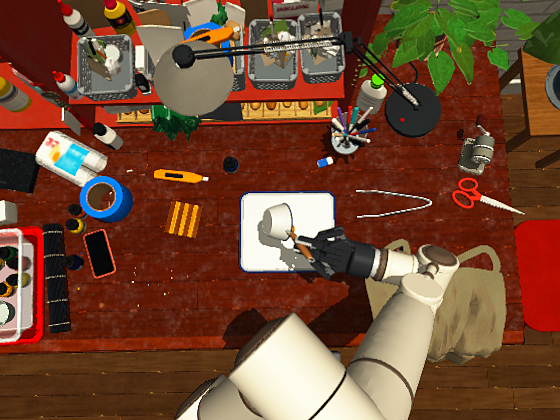

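View pics/s5.png

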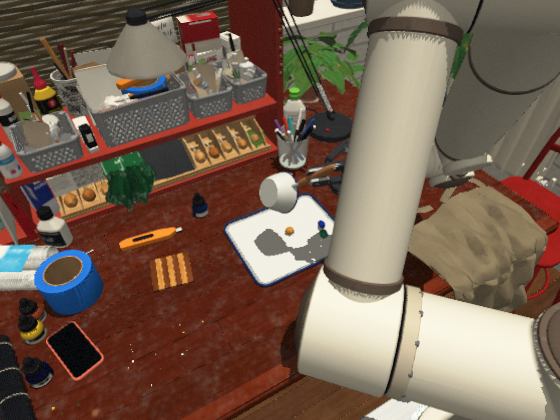

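Request:
move_arm(
  steps=[
    {"dr": [0,0,0],"xyz": [0,0,0],"hand": -1},
    {"dr": [0,0,0],"xyz": [0,0,0],"hand": -1},
    {"dr": [0,0,0],"xyz": [0,0,0],"hand": -1},
  ],
)

```text
t: 9.95
tcp_pos: [0.5101, -0.0218, 0.2224]
eef_rot: [[-0.559, 0.788, 0.256], [0.133, -0.22, 0.966], [0.818, 0.574, 0.018]]
force: [0.2, -0.4, -1.8]
width: 0.0124
```

```bash
cat > lumps.py <<'E'
from plan import *
import sys
tag=sys.argv[1]
for n in('scene','top'):
    c=cap(n,tag+n); P=pts(c); hsv=cv2.cvtColor(c['image'],cv2.COLOR_RGB2HSV)
    roi=(abs(P[...,0]-.571)<.106)&(abs(P[...,1]-.013)<.126)&(P[...,2]<.035)&(P[...,2]>.0)
    for nm,(a,b) in {'blue':((100,120,30),(130,255,255)),'ochre':((8,100,60),(34,255,255)),'green':((60,90,20),(95,255,255))}.items():
        m=((cv2.inRange(hsv,a,b)>0)&roi).astype(np.uint8); k,l,st,ce=cv2.connectedComponentsWithStats(m)
        for i in range(1,k):
            if st[i,4]>8: q=P[l==i]; print(n,nm,st[i,4],ce[i],'med',np.median(q,0),'min',q.min(0),'max',q.max(0))
E
python3 lumps.py l1; python3 chk.py
```

```text
scene blue 29 [321.2414 223.5862] med [ 0.5465 -0.0702  0.0209] min [ 0.5433 -0.0773  0.0125] max [ 0.5577 -0.0642  0.0252]
scene blue 9 [263.1111 284.8889] med [0.4683 0.1344 0.0083] min [0.465  0.1288 0.0065] max [0.4721 0.1376 0.0101]
scene ochre 46 [289.0435 230.087 ] med [0.5712 0.0071 0.0169] min [ 0.5653 -0.0097  0.0029] max [0.5872 0.0158 0.0209]
top blue 10 [242.2 195.1] med [0.6724 0.1341 0.0078] min [0.6642 0.1255 0.0066] max [0.6769 0.137  0.0126]
top blue 11 [330.5455 193.4545] med [ 0.6714 -0.1078  0.0096] min [ 0.6628 -0.113   0.005 ] max [ 0.6754 -0.0975  0.0107]
top blue 9 [242.7778 269.5556] med [0.4691 0.1348 0.0091] min [0.4664 0.1244 0.0064] max [0.4772 0.1376 0.0106]
top ochre 17 [292.7059 228.4706] med [ 0.5745 -0.0024  0.0168] min [ 0.5712 -0.0053  0.0006] max [0.5824 0.0029 0.0233]
10.05 tilt 115.21728744268242 mouth [0.5788 0.0229 0.1452] tcp [ 0.5101 -0.022   0.2222] q [-0.8239  0.5344  1.8599  1.1491  1.9578 -1.5132] f [ 0.5305  0.3582 -1.9192] 0.013345248932743978
```

```bash
python3 -c "
import cv2
a=cv2.imread('pics/l1scene.png')[180:300,200:400];b=cv2.imread('pics/l1top.png')[180:280,230:390]
cv2.imwrite('pics/z2.png',cv2.resize(a,None,fx=4,fy=4))"
```

```text
(no output)
```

View pics/z2.png

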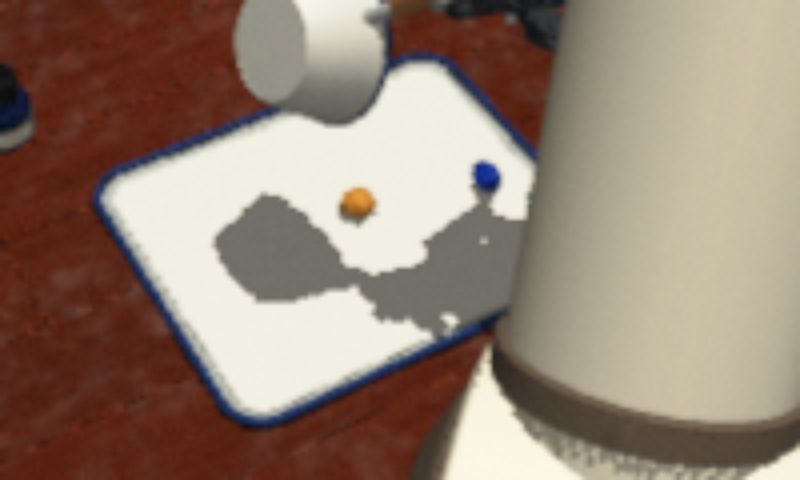

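```bash
python3 -c "
from h import *
cap('wrist','w5');cap('top','t6')
import cv2
b=cv2.imread('pics/t6.png')[150:290,230:430]
cv2.imwrite('pics/z3.png',cv2.resize(b,None,fx=4,fy=4))"
```

```text
(no output)
```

View pics/w5.png

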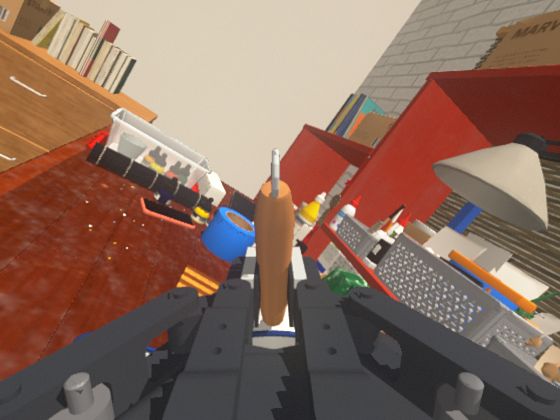

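View pics/z3.png

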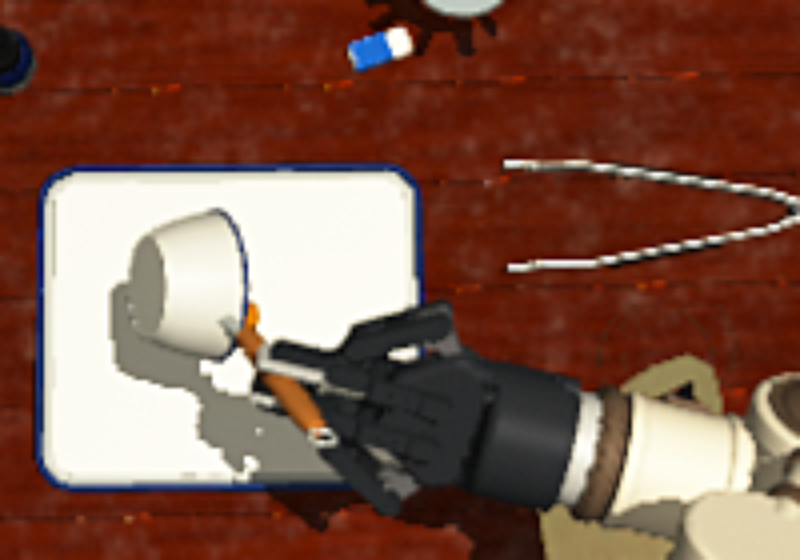

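Request:
move_arm(
  steps=[
    {"dr": [0,0,0],"xyz": [0.5,3,2],"hand": -1},
    {"dr": [0,0,0],"xyz": [0,3,1],"hand": -1},
    {"dr": [0,0,0],"xyz": [0,3,0],"hand": -1},
  ],
)

```text
t: 10.45
tcp_pos: [0.5167, 0.0664, 0.2527]
eef_rot: [[-0.558, 0.787, 0.264], [0.137, -0.226, 0.964], [0.818, 0.574, 0.019]]
force: [0.7, -0.3, -1.8]
width: 0.0125
```

```bash
python3 chk.py; python3 lumps.py l2;  python3 -c "
import cv2
b=cv2.imread('pics/l2top.png')[150:290,230:430]
cv2.imwrite('pics/z4.png',cv2.resize(b,None,fx=4,fy=4))"
```

```text
10.45 tilt 115.19124692523104 mouth [0.5857 0.1108 0.1757] tcp [0.5167 0.0664 0.2527] q [-0.6862  0.3924  1.983   1.2733  1.8712 -1.458 ] f [ 0.6964 -0.2601 -1.8165] 0.012541870946206441
scene blue 17 [320.0588 223.3529] med [ 0.5502 -0.0675  0.0207] min [ 0.5442 -0.0723  0.0164] max [ 0.5604 -0.0643  0.0241]
scene blue 10 [262.8 284.8] med [0.469  0.135  0.0087] min [0.4654 0.1286 0.0072] max [0.4735 0.139  0.0107]
scene ochre 46 [289.0435 230.087 ] med [0.5718 0.0072 0.017 ] min [ 0.5642 -0.01    0.0023] max [0.5887 0.0153 0.0217]
top blue 12 [330.25 193.25] med [ 0.671  -0.1064  0.0104] min [ 0.6629 -0.1129  0.0048] max [ 0.6769 -0.0971  0.0137]
top blue 10 [242.2 195.2] med [0.6727 0.1343 0.0077] min [0.6637 0.1254 0.0005] max [0.6766 0.137  0.0124]
top blue 25 [319.92 236.04] med [ 0.553  -0.0732  0.0224] min [ 0.5477 -0.0792  0.0151] max [ 0.5593 -0.0654  0.0278]
top blue 10 [242.8 269.7] med [0.4694 0.1339 0.0065] min [0.4662 0.1241 0.0031] max [0.4771 0.1378 0.0122]
```

View pics/z4.png

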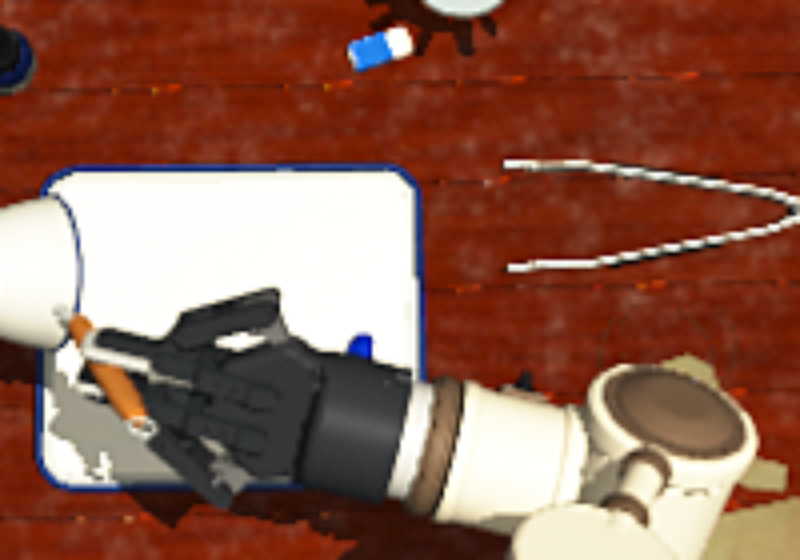

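View pics/l2scene.png

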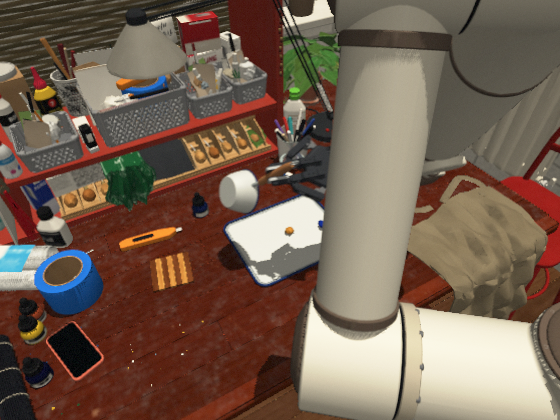

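```bash
python3 - <<'E'
from plan import *
s=env.state();R=Ro.from_matrix(s['eef_rot'])
for d in([.05,0,0],[.09,0,0],[.09,-.05,0],[0,0,.1],[-.1,0,.03],[-.1,0.05,.1]):
    q,e=ik(s['tcp_pos']+d,R,s['joint_positions']); print(d,e<1e-3,q)
E
python3 -c "
import cv2
b=cv2.imread('pics/l2top.png')[220:280,300:400]
cv2.imwrite('pics/z5.png',cv2.resize(b,None,fx=8,fy=8))"
```

```text
[0.05, 0, 0] True [-0.6218  0.4793  1.8581  1.3303  1.8414 -1.4039]
[0.09, 0, 0] True [-0.5797  0.5488  1.7507  1.3705  1.8196 -1.3587]
[0.09, -0.05, 0] True [-0.6518  0.5861  1.6919  1.3257  1.8773 -1.3493]
[0, 0, 0.1] True [-0.6831  0.1808  1.9879  1.3412  1.9273 -1.2431]
[-0.1, 0, 0.03] True [-0.846   0.1321  2.2354  1.1434  1.9819 -1.4891]
[-0.1, 0.05, 0.1] True [-0.7509 -0.1142  2.2922  1.2935  1.979  -1.268 ]
```

View pics/z5.png

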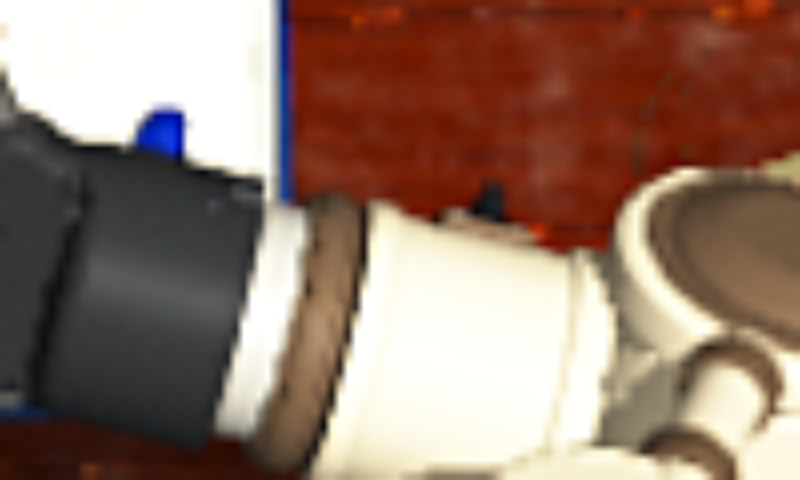

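Request:
move_arm(
  steps=[
    {"dr": [0,0,0],"xyz": [3,0,0],"hand": -1},
    {"dr": [0,0,0],"xyz": [3,0,0],"hand": -1},
    {"dr": [0,0,0],"xyz": [3,0,0],"hand": -1},
  ],
)

```text
t: 10.85
tcp_pos: [0.6047, 0.0696, 0.2506]
eef_rot: [[-0.552, 0.793, 0.259], [0.13, -0.225, 0.966], [0.824, 0.566, 0.021]]
force: [-0.1, -0.8, -2.7]
width: 0.0127
```

```bash
python3 chk.py; python3 lumps.py l3;  python3 -c "
import cv2
b=cv2.imread('pics/l3top.png')[150:290,230:430]
cv2.imwrite('pics/z6.png',cv2.resize(b,None,fx=4,fy=4))"
```

```text
10.85 tilt 115.49262170198651 mouth [0.6728 0.1147 0.1731] tcp [0.6047 0.0696 0.2506] q [-0.579   0.5507  1.7515  1.3714  1.8192 -1.3552] f [-0.1061 -0.8254 -2.6875] 0.012650056145048213
scene blue 9 [262.5556 284.7778] med [0.469  0.1355 0.0088] min [0.4659 0.1308 0.0049] max [0.4739 0.1388 0.0102]
scene ochre 47 [289.0851 230.0851] med [0.5719 0.0073 0.017 ] min [ 0.5642 -0.0088  0.0046] max [0.5885 0.0157 0.0216]
top blue 10 [329.8 192.8] med [ 0.673  -0.1052  0.0084] min [ 0.666  -0.1106  0.0048] max [ 0.6768 -0.0972  0.0121]
top blue 32 [319.9375 236.8125] med [ 0.5512 -0.0733  0.0208] min [ 0.5434 -0.0796  0.0019] max [ 0.5592 -0.0656  0.0257]
top blue 10 [242.8 269.7] med [0.4693 0.1337 0.0095] min [0.4663 0.1242 0.0034] max [0.4775 0.1381 0.0132]
top ochre 24 [291.6667 229.4167] med [0.5733 0.0003 0.0159] min [ 0.5668 -0.0053  0.0073] max [0.5806 0.011  0.0242]
top green 39 [327.5641 249.5641] med [ 0.5164 -0.0928  0.019 ] min [ 0.5082 -0.099   0.0121] max [ 0.5269 -0.0852  0.027 ]
```

View pics/z6.png

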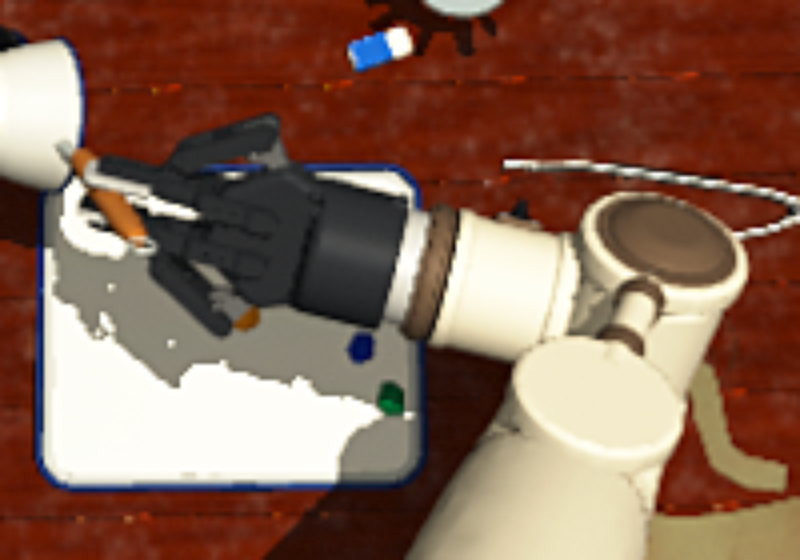

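Run:
```python
from plan import *
s=env.state();R=Ro.from_matrix(s['eef_rot']); p0=s['tcp_pos']
RG=Ro.from_matrix([[-0.862,.068,.502],[.061,.998,-.03],[-.503,.005,-.864]]); pt=np.array([.5029,.304,.19])
dv=(RG*R.inv()).as_rotvec(); print('units',dv/np.radians(6),np.degrees(np.linalg.norm(dv)),(pt-p0)*100)
q=s['joint_positions']
for t in np.linspace(0,1,11):
    RR=Ro.from_rotvec(dv*t)*R; pp=p0+(pt-p0)*t
    q2,e=ik(pp,RR,q); 
    Rp=RR*rel(np.radians(30)).inv(); bot=pp+RR.apply([0,0,.009])+Rp.apply(-GP)
    print(t,e<1e-3,q2,abs(q2-q).max(),'panbase',bot, 'z',Rp.as_matrix()[:,2]); q=q2
```

```text
units [-17.6657  -8.3475   4.5454] 120.36210048523168 [-10.3306  23.4812  -6.1126]
0.0 True [-0.5782  0.552   1.7471  1.372   1.8186 -1.356 ] 2.0513279213041358e-05 panbase [0.6723 0.1538 0.1927] z [ 0.0526 -0.902  -0.4285]
0.1 True [-0.5413  0.4646  1.7736  1.2615  1.73   -1.45  ] 0.11058088111992626 panbase [0.6637 0.1688 0.1775] z [ 0.1268 -0.9605 -0.2477]
0.2 True [-0.4926  0.3687  1.8081  1.1593  1.6265 -1.5248] 0.10352317219642893 panbase [0.6562 0.1824 0.1643] z [ 0.1864 -0.981  -0.0537]
0.30000000000000004 True [-0.4302  0.2685  1.8478  1.0611  1.5093 -1.5784] 0.11718462430077503 panbase [0.6497 0.195  0.1532] z [ 0.2288 -0.9626  0.1449]
0.4 True [-0.3519  0.1694  1.8889  0.9599  1.3797 -1.6076] 0.12960740296445827 panbase [0.6441 0.2072 0.1446] z [ 0.2522 -0.9061  0.3395]
0.5 True [-0.2554  0.0782  1.9278  0.8467  1.2395 -1.6072] 0.14019185209831853 panbase [0.6391 0.2193 0.1386] z [ 0.2555 -0.8141  0.5215]
0.6000000000000001 True [-0.1392  0.0032  1.9604  0.7082  1.0926 -1.5685] 0.14685255631877858 panbase [0.6345 0.232  0.1351] z [ 0.2386 -0.6905  0.6829]
0.7000000000000001 True [-0.0039 -0.0469  1.9831  0.5269  0.9479 -1.4777] 0.1812938714135287 panbase [0.6301 0.2457 0.134 ] z [ 0.2023 -0.5407  0.8165]
0.8 True [ 0.1466 -0.0645  1.9928  0.2827  0.8226 -1.3177] 0.2442517010072452 panbase [0.6256 0.2608 0.1351] z [ 0.148  -0.3715  0.9166]
0.9 True [ 0.3045 -0.0453  1.9876 -0.032   0.7432 -1.0834] 0.3146984899997312 panbase [0.6208 0.2776 0.1381] z [ 0.0783 -0.1901  0.9786]
1.0 True [ 0.4601  0.0098  1.9668 -0.3821  0.7342 -0.812 ] 0.3500500375929551 panbase [0.6153 0.2966 0.1426] z [-0.0038 -0.0046  1.    ]
```

Request:
move_arm(
  steps=[
    {"dr": [-1.04,-0.49,0.27],"xyz": [-0.6,1.4,-0.36],"hand": -1},
    {"dr": [-1.04,-0.49,0.27],"xyz": [-0.6,1.4,-0.36],"hand": -1},
    {"dr": [-1.04,-0.49,0.27],"xyz": [-0.6,1.4,-0.36],"hand": -1},
    {"dr": [-1.04,-0.49,0.27],"xyz": [-0.6,1.4,-0.36],"hand": -1},
    {"dr": [-1.04,-0.49,0.27],"xyz": [-0.6,1.4,-0.36],"hand": -1},
  ],
)

```text
t: 11.45
tcp_pos: [0.5738, 0.1362, 0.2271]
eef_rot: [[-0.769, 0.613, 0.181], [0.413, 0.261, 0.872], [0.488, 0.745, -0.455]]
force: [-0.8, -0.2, -1.7]
width: 0.0128
```

Request:
move_arm(
  steps=[
    {"dr": [-1.04,-0.49,0.27],"xyz": [-0.6,1.4,-0.36],"hand": -1},
    {"dr": [-1.04,-0.49,0.27],"xyz": [-0.6,1.4,-0.36],"hand": -1},
    {"dr": [-1.04,-0.49,0.27],"xyz": [-0.6,1.4,-0.36],"hand": -1},
    {"dr": [-1.04,-0.49,0.27],"xyz": [-0.6,1.4,-0.36],"hand": -1},
    {"dr": [-1.04,-0.49,0.27],"xyz": [-0.6,1.4,-0.36],"hand": -1},
  ],
)

```text
t: 11.95
tcp_pos: [0.5397, 0.2045, 0.2068]
eef_rot: [[-0.901, 0.358, 0.244], [0.434, 0.725, 0.535], [0.015, 0.588, -0.809]]
force: [-1.0, 0.2, -1.9]
width: 0.0129
```

```bash
cat > ret.py <<'E'
from plan import *
s=log()
RG=Ro.from_matrix([[-0.862,.068,.502],[.061,.998,-.03],[-.503,.005,-.864]])
delta(np.array([.5029,.304,.19]),RG); print(s['t'],s['force'],s['width'])
E
python3 ret.py
```

```text
d cm [-3.6785  9.9451 -1.6797] dr units [-6.9167 -3.3414  1.8845] now [0.5397 0.2045 0.2068] q [-0.144  -0.0018  1.9761  0.6936  1.0822 -1.5712]
11.95 [-1.0411  0.2295 -1.8759] 0.012863071065724712
```

Request:
move_arm(
  steps=[
    {"dr": [-1,-0.48,0.27],"xyz": [-0.5,1.4,-0.2],"hand": -1},
    {"dr": [-1,-0.48,0.27],"xyz": [-0.5,1.4,-0.2],"hand": -1},
    {"dr": [-1,-0.48,0.27],"xyz": [-0.5,1.4,-0.2],"hand": -1},
    {"dr": [-1,-0.48,0.27],"xyz": [-0.5,1.4,-0.2],"hand": -1},
    {"dr": [-1,-0.48,0.27],"xyz": [-0.5,1.4,-0.2],"hand": -1},
  ],
)

```text
t: 12.45
tcp_pos: [0.5087, 0.2735, 0.194]
eef_rot: [[-0.9, 0.132, 0.416], [0.191, 0.976, 0.104], [-0.393, 0.173, -0.903]]
force: [0.1, -0.0, -3.4]
width: 0.0131
```

Request:
move_arm(
  steps=[
    {"dr": [-1,-0.48,0.27],"xyz": [-0.5,1.4,-0.2],"hand": -1},
    {"dr": [-0.9,-0.44,0.24],"xyz": [-0.5,1.4,-0.2],"hand": -1},
    {"dr": [0,0,0],"xyz": [0,0,0],"hand": -1},
  ],
)

```text
t: 12.75
tcp_pos: [0.4933, 0.302, 0.1862]
eef_rot: [[-0.866, 0.069, 0.496], [0.046, 0.997, -0.058], [-0.499, -0.028, -0.866]]
force: [0.3, -1.5, -2.5]
width: 0.0127
```

```bash
python3 ret.py
cat > rim.py <<'E'
from plan import *
import sys
c=cap('top','rim'); P=pts(c); hsv=cv2.cvtColor(c['image'],cv2.COLOR_RGB2HSV)
s=env.state(); Rp=Ro.from_matrix(s['eef_rot'])*rel(np.radians(30)).inv()
m0=s['tcp_pos']+s['eef_rot']@[0,0,.009]+Rp.apply(np.array([0,0,.044])-GP)
print('expected mouth',m0,'n',Rp.as_matrix()[:,2])
d=np.hypot(P[...,0]-m0[0],P[...,1]-m0[1])
m=(hsv[...,0]>95)&(hsv[...,0]<135)&(hsv[...,1]>60)&(d<.06)&(d>.03)&(abs(P[...,2]-m0[2])<.03)
p=P[m]
for _ in range(5):
    A=np.c_[p[:,:2]-p[:,:2].mean(0),np.ones(len(p))]; k=np.linalg.lstsq(A,p[:,2],rcond=None)[0]; e=p[:,2]-A@k; p=p[abs(e)<max(.004,1.5*e.std())]
r=least_squares(lambda q:np.hypot(p[:,0]-q[0],p[:,1]-q[1])-q[2],[*p.mean(0)[:2],.045],loss='soft_l1',f_scale=.002).x
print(len(p),'circle',r,'z',np.median(p[:,2]),'slopes',k)
E
python3 rim.py
```

```text
d cm [0.9575 0.2033 0.3788] dr units [ 0.3093 -0.068   0.0094] now [0.4933 0.302  0.1862] q [ 0.4794  0.0094  1.9742 -0.4204  0.7584 -0.7809]
12.75 [ 0.266  -1.5416 -2.4867] 0.012653564300858936
expected mouth [0.6061 0.2929 0.1823] n [0.0044 0.026  0.9997]
137 circle [0.6024 0.2932 0.0442] z 0.1821076982269516 slopes [-0.0336 -0.034   0.1819]
```

View pics/rim.png

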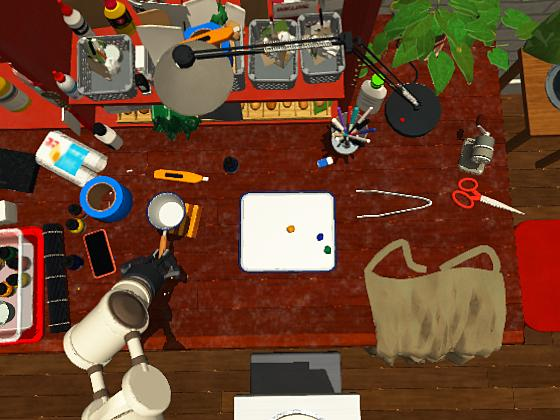

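Request:
move_arm(
  steps=[
    {"dr": [0.3,-0.3,0],"xyz": [0.7,0,-1.5],"hand": -1},
    {"dr": [0,0,0],"xyz": [0.1,0,-3],"hand": -1},
    {"dr": [0,0,0],"xyz": [0.1,0,-3],"hand": -1},
    {"dr": [0,0,0],"xyz": [0,0,-2],"hand": -1},
    {"dr": [0,0,0],"xyz": [0,0,0],"hand": -1},
  ],
)

```text
t: 13.3
tcp_pos: [0.5044, 0.2924, 0.0883]
eef_rot: [[-0.853, 0.089, 0.514], [0.082, 0.996, -0.036], [-0.516, 0.011, -0.857]]
force: [-1.2, -1.1, -2.2]
width: 0.0127
```

```bash
python3 ret.py; python3 rim.py
```

```text
d cm [-0.1452  1.1557 10.1687] dr units [-0.0517  0.1433  0.2027] now [0.5044 0.2924 0.0883] q [ 0.4427  0.1688  2.039  -0.5405  0.5139 -0.6176]
13.3 [-1.169  -1.0981 -2.2459] 0.012730199366192943
expected mouth [0.6174 0.2831 0.0886] n [-0.0216 -0.0107  0.9997]
113 circle [0.6133 0.2815 0.0443] z 0.086322010188421 slopes [0.0126 0.0046 0.0864]
```

Request:
move_arm(
  steps=[
    {"dr": [0,0.1,0.2],"xyz": [-0.3,1.1,-0.8],"hand": -1},
    {"dr": [0,0,0],"xyz": [0,0,-0.8],"hand": -1},
    {"dr": [0,0,0],"xyz": [0,0,-0.8],"hand": -1},
    {"dr": [0,0,0],"xyz": [0,0,0],"hand": -1},
  ],
)

```text
t: 13.75
tcp_pos: [0.5056, 0.3045, 0.0692]
eef_rot: [[-0.856, 0.07, 0.512], [0.068, 0.997, -0.022], [-0.513, 0.016, -0.859]]
force: [-0.4, 0.1, -2.9]
width: 0.013
```

```bash
python3 ret.py; python3 rim.py
```

```text
d cm [-0.275  -0.0517 12.0841] dr units [-0.0996  0.1127  0.0187] now [0.5056 0.3045 0.0692] q [ 0.4568  0.2229  2.0232 -0.5635  0.4779 -0.5899]
13.75 [-0.4208  0.1018 -2.946 ] 0.012951322132931948
expected mouth [0.6184 0.297  0.0678] n [-0.0167 -0.0155  0.9997]
108 circle [0.6148 0.2956 0.0442] z 0.06632187605504936 slopes [0.0048 0.0145 0.0666]
```

Request:
move_arm(
  steps=[
    {"dr": [-0.1,0,0],"xyz": [-0.3,-0.1,-0.5],"hand": -1},
    {"dr": [0,0,0],"xyz": [0,0,-0.5],"hand": -1},
    {"dr": [0,0,0],"xyz": [0,0,-0.3],"hand": -1},
    {"dr": [0,0,0],"xyz": [0,0,0],"hand": -1},
  ],
)

```text
t: 14.2
tcp_pos: [0.5032, 0.3043, 0.0567]
eef_rot: [[-0.855, 0.069, 0.515], [0.062, 0.998, -0.03], [-0.515, 0.006, -0.857]]
force: [-0.5, -0.1, -2.4]
width: 0.013
```

```bash
python3 ret.py; python3 rim.py
```

```text
d cm [-0.0285 -0.0286 13.3272] dr units [-0.0032  0.1371  0.0093] now [0.5032 0.3043 0.0567] q [ 0.4638  0.2483  2.0264 -0.6147  0.4621 -0.5369]
14.2 [-0.5007 -0.0659 -2.4192] 0.013027108216440628
expected mouth [0.6156 0.2966 0.0552] n [-0.0185 -0.0051  0.9998]
107 circle [0.6125 0.2954 0.0443] z 0.054774327037779624 slopes [-0.0043 -0.0032  0.0547]
```

Request:
move_arm(
  steps=[
    {"dr": [0,0,0],"xyz": [0,0,-0.2],"hand": -1},
    {"dr": [0,0,0],"xyz": [0,0,-0.1],"hand": -1},
  ],
)

```text
t: 14.45
tcp_pos: [0.5037, 0.3046, 0.0544]
eef_rot: [[-0.854, 0.069, 0.516], [0.062, 0.998, -0.03], [-0.516, 0.007, -0.856]]
force: [-1.9, -0.4, -0.3]
width: 0.0129
```

```bash
python3 ret.py; python3 rim.py
```

```text
d cm [-0.0845 -0.0595 13.5606] dr units [-0.0092  0.1501  0.0075] now [0.5037 0.3046 0.0544] q [ 0.4639  0.2543  2.0257 -0.6227  0.4565 -0.5281]
14.45 [-1.8744 -0.4188 -0.2806] 0.012949354900687141
expected mouth [0.6161 0.2969 0.0528] n [-0.0197 -0.0056  0.9998]
115 circle [0.613  0.2959 0.0443] z 0.05306078702269135 slopes [-0.0013 -0.0078  0.053 ]
```

Request:
move_arm(
  steps=[
    {"dr": [0,0,0],"xyz": [0,0,0],"hand": -0.3},
    {"dr": [0,0,0],"xyz": [0,0,0],"hand": 0},
    {"dr": [0,0,0],"xyz": [0,0,0],"hand": 0.3},
    {"dr": [0,0,0],"xyz": [0,0,0],"hand": 0.6},
    {"dr": [0,0,0],"xyz": [0,0,0],"hand": 0.6},
  ],
)

```text
t: 15.0
tcp_pos: [0.506, 0.3057, 0.0569]
eef_rot: [[-0.851, 0.068, 0.52], [0.063, 0.998, -0.027], [-0.521, 0.01, -0.854]]
force: [0.1, -0.3, -0.4]
width: 0.0682
```

Request:
move_arm(
  steps=[
    {"dr": [0,0,0],"xyz": [-1.5,0,2.4],"hand": 1},
    {"dr": [0,0,0],"xyz": [-1.5,0,2.4],"hand": 1},
    {"dr": [0,0,0],"xyz": [-1.5,0,2.6],"hand": 1},
    {"dr": [0,0,0],"xyz": [-1,0,3],"hand": 1},
    {"dr": [0,0,0],"xyz": [0,0,4],"hand": 1},
  ],
)

```text
t: 15.5
tcp_pos: [0.4445, 0.3027, 0.1971]
eef_rot: [[-0.859, 0.068, 0.508], [0.06, 0.998, -0.033], [-0.509, 0.002, -0.861]]
force: [0.3, 0.3, 0.0]
width: 0.0853
```

```bash
python3 - <<'E'
from plan import *
s=log(); print(s['t'],s['width'],s['force'],s['tcp_pos'],s['joint_positions'])
c=cap('top','t7'); cap('scene','s7'); P=pts(c); hsv=cv2.cvtColor(c['image'],cv2.COLOR_RGB2HSV)
m0=np.array([.612,.295,.0525]); d=np.hypot(P[...,0]-m0[0],P[...,1]-m0[1])
m=(hsv[...,0]>95)&(hsv[...,0]<135)&(hsv[...,1]>60)&(d<.06)&(d>.03)&(abs(P[...,2]-m0[2])<.03)
p=P[m]
A=np.c_[p[:,:2]-p[:,:2].mean(0),np.ones(len(p))]; k=np.linalg.lstsq(A,p[:,2],rcond=None)[0]
r=least_squares(lambda q:np.hypot(p[:,0]-q[0],p[:,1]-q[1])-q[2],[*p.mean(0)[:2],.045],loss='soft_l1',f_scale=.002).x
print('pan',r,k)
E
python3 lumps.py l4
```

```text
15.5 0.08533484552599328 [0.3136 0.296  0.001 ] [0.4445 0.3027 0.1971] [ 0.5239 -0.1205  2.0779 -0.4175  0.7721 -0.7374]
pan [0.6131 0.2956 0.0442] [0.0036 0.0064 0.0528]
top blue 10 [329.5 192.6] med [ 0.6743 -0.1039  0.0086] min [ 0.665  -0.1107  0.005 ] max [ 0.6768 -0.0969  0.0137]
top blue 11 [242.3636 195.    ] med [0.6728 0.1339 0.0093] min [0.6647 0.1255 0.004 ] max [0.6769 0.1372 0.0113]
top blue 32 [319.6562 236.6562] med [ 0.5511 -0.0732  0.0201] min [ 0.5434 -0.0793  0.0157] max [ 0.5594 -0.0654  0.025 ]
top blue 23 [334.6087 259.8261] med [ 0.4902 -0.1117  0.0087] min [ 0.4666 -0.1129  0.0043] max [ 0.5193 -0.1029  0.0124]
top blue 9 [242.7778 269.5556] med [0.4693 0.1347 0.008 ] min [0.4662 0.125  0.0024] max [0.4773 0.1378 0.0141]
top blue 9 [267. 271.] med [0.4652 0.0688 0.0078] min [0.465  0.0584 0.0043] max [0.4655 0.0792 0.0117]
top ochre 47 [290.4681 228.7234] med [0.5747 0.0053 0.0167] min [ 0.5667 -0.0053  0.0013] max [0.5833 0.0136 0.0261]
top green 42 [327.2857 249.5476] med [ 0.5163 -0.091   0.0192] min [ 0.5087 -0.0993  0.    ] max [ 0.5272 -0.0827  0.0264]
```

View pics/s7.png

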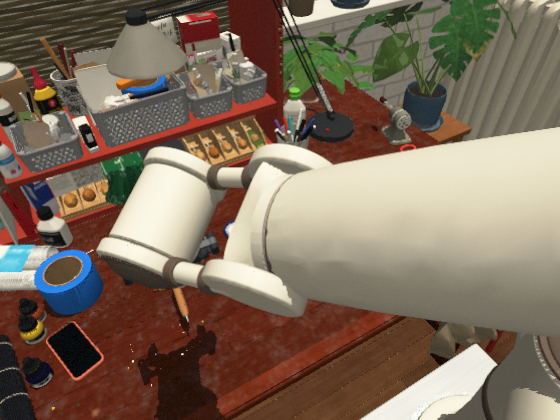

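View pics/t7.png

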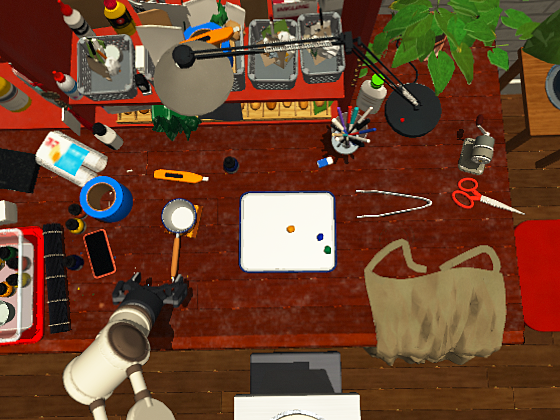

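Run:
```python
from plan import *
s=env.state();R=Ro.from_matrix(s['eef_rot']); p0=s['tcp_pos']
RT=Ro.from_matrix(np.array([[0,1,0],[1,0,0],[0,0,-1.]])); pt=np.array([.640,-.280,.16])
dv=(RT*R.inv()).as_rotvec(); print('units',dv/np.radians(6),np.degrees(np.linalg.norm(dv)),(pt-p0)*100)
q=s['joint_positions']
for t in np.linspace(0,1,9):
    RR=Ro.from_rotvec(dv*t)*R; pp=p0+(pt-p0)*t
    q2,e=ik(pp,RR,q); print(round(t,2),e<1e-3,q2,abs(q2-q).max(),pp); q=q2
for z in(.06,.021):
    q,e=ik([.64,-.28,z],RT,q); print(z,e,q)
# pickup pose
d=np.array([-.5,.866,0]); th=np.radians(12)
for yw in (90,105,120,135):
  d=np.array([np.cos(np.radians(yw)),np.sin(np.radians(yw)),0]); x=d*np.cos(th)-np.array([0,0,np.sin(th)]); z=-np.array([0,0,1])*np.cos(th)-d*np.sin(th); y=np.cross(z,x)
  pp=np.array([.551,-.073,.012])-d*.09+[0,0,.04]; qq,e=ik(pp,Ro.from_matrix(np.c_[x,y,z]),q); print(yw,e<1e-3,qq,pp)
```

```text
units [  4.1033   3.9098 -13.9445] 90.31424421386137 [ 19.2493 -58.3728  -3.9599]
0.0 True [ 0.5229 -0.1194  2.0735 -0.4196  0.7681 -0.7349] 2.2896788210768904e-05 [0.4475 0.3037 0.1996]
0.12 True [ 0.348  -0.1545  2.0983 -0.3215  0.793  -0.7771] 0.17482402609921355 [0.4716 0.2308 0.1946]
0.25 True [ 0.1689 -0.1514  2.09   -0.2305  0.8269 -0.8195] 0.17917201878724773 [0.4956 0.1578 0.1897]
0.38 True [-0.0028 -0.1068  2.0457 -0.1558  0.8701 -0.845 ] 0.1716536072898617 [0.5197 0.0848 0.1847]
0.5 True [-0.1578 -0.0242  1.9652 -0.1006  0.924  -0.8437] 0.15503513484764533 [0.5438 0.0119 0.1798]
0.62 True [-0.2922  0.0882  1.8495 -0.0626  0.9911 -0.8134] 0.13440365029358933 [ 0.5678 -0.0611  0.1748]
0.75 True [-0.4063  0.2231  1.7002 -0.0365  1.0746 -0.757 ] 0.1493967534062277 [ 0.5919 -0.1341  0.1699]
0.88 True [-0.5028  0.3758  1.5164 -0.0171  1.1771 -0.6794] 0.18377569877227717 [ 0.6159 -0.207   0.1649]
1.0 True [-0.5849  0.5468  1.2933 -0.      1.3015 -0.5849] 0.22303059747458387 [ 0.64 -0.28  0.16]
0.06 3.3306690738754696e-15 [-0.5849  0.659   1.3414 -0.      1.1412 -0.5849]
0.021 2.9837243786801082e-15 [-0.5849  0.7124  1.3464 -0.      1.0827 -0.5849]
90 True [-0.4022  0.3775  1.7807 -0.2438  0.915  -0.2596] [ 0.551 -0.163  0.052]
105 True [-0.3947  0.3941  1.7581 -0.2168  0.8721 -0.5265] [ 0.5743 -0.1599  0.052 ]
120 True [-0.3845  0.4088  1.7379 -0.1732  0.8363 -0.8021] [ 0.596  -0.1509  0.052 ]
135 True [-0.3722  0.4207  1.7216 -0.1155  0.8104 -1.0859] [ 0.6146 -0.1366  0.052 ]
```

15 rows: dr ≈ (0.27,0.26,-0.93), xyz ≈ (1.28,-3.9,-0.2).

Request:
move_arm(
  steps=[
    {"dr": [0.27,0.26,-0.93],"xyz": [1.3,-3.9,0],"hand": 1},
    {"dr": [0.27,0.26,-0.93],"xyz": [1.3,-3.9,0],"hand": 1},
    {"dr": [0.27,0.26,-0.93],"xyz": [1.3,-3.9,0],"hand": 1},
    {"dr": [0.27,0.26,-0.93],"xyz": [1.3,-3.9,0],"hand": 1},
    {"dr": [0.27,0.26,-0.93],"xyz": [1.3,-3.9,0],"hand": 1},
  ],
)

```text
t: 16.2
tcp_pos: [0.5071, 0.1055, 0.1899]
eef_rot: [[-0.771, 0.542, 0.335], [0.538, 0.835, -0.114], [-0.341, 0.093, -0.935]]
force: [1.7, -0.5, 0.2]
width: 0.0854
```

Request:
move_arm(
  steps=[
    {"dr": [0.27,0.26,-0.93],"xyz": [1.3,-3.9,0],"hand": 1},
    {"dr": [0.27,0.26,-0.93],"xyz": [1.3,-3.9,0],"hand": 1},
    {"dr": [0.27,0.26,-0.93],"xyz": [1.3,-3.9,0],"hand": 1},
    {"dr": [0.27,0.26,-0.93],"xyz": [1.3,-3.9,0],"hand": 1},
    {"dr": [0.27,0.26,-0.93],"xyz": [1.3,-3.9,0],"hand": 1},
  ],
)

```text
t: 16.7
tcp_pos: [0.5682, -0.098, 0.1792]
eef_rot: [[-0.434, 0.892, 0.126], [0.891, 0.446, -0.086], [-0.133, 0.075, -0.988]]
force: [1.1, 0.3, 0.8]
width: 0.0854
```

Request:
move_arm(
  steps=[
    {"dr": [0.27,0.26,-0.93],"xyz": [1.3,-3.9,0],"hand": 1},
    {"dr": [0.27,0.26,-0.93],"xyz": [1.3,-3.9,0],"hand": 1},
    {"dr": [0.27,0.26,-0.93],"xyz": [1.3,-3.9,0],"hand": 1},
    {"dr": [0.27,0.26,-0.93],"xyz": [1.3,-3.9,0],"hand": 1},
    {"dr": [0,0,0],"xyz": [0,0,0],"hand": 1},
  ],
)

```text
t: 17.2
tcp_pos: [0.6168, -0.2652, 0.1651]
eef_rot: [[-0.041, 0.999, -0.02], [0.999, 0.041, 0.018], [0.018, -0.019, -1.0]]
force: [-0.6, -0.3, -0.7]
width: 0.0853
```

```bash
cat > tg.py <<'E'
from plan import *
s=log(); print(s['t'])
RT=Ro.from_matrix(np.array([[0,1,0],[1,0,0],[0,0,-1.]])); delta(np.array([.640,-.280,.16]),RT)
E
python3 tg.py; python3 -c "
from h import *
cap('wrist','w8')"
```

```text
17.2
d cm [ 2.3247 -1.4803 -0.5075] dr units [-0.1721 -0.1898 -0.3929] now [ 0.6168 -0.2652  0.1651] q [-0.5871  0.4924  1.3589  0.0036  1.317  -0.6292]
```

View pics/w8.png

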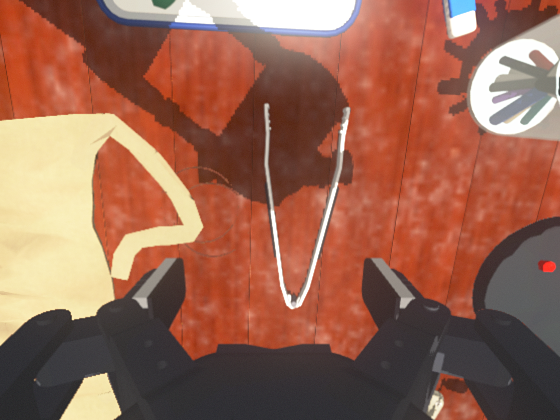

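Run:
```python
from h import *
c=cap('wrist'); P=pts(c)
m=(P[...,2]>.007)&(P[...,2]<.03)&(P[...,0]>.585)&(P[...,0]<.70)&(P[...,1]<-.15)&(P[...,1]>-.4)
p=P[m]; print(len(p),np.median(p[:,2]),p.min(0),p.max(0))
for y in np.arange(-.375,-.16,.012):
    q=p[abs(p[:,1]-y)<.004]
    if len(q):
        a=q[q[:,0]<.6405,0];b=q[q[:,0]>=.6405,0]
        f=lambda a:np.percentile(a,[5,95]).round(4) if len(a) else None
        print(round(y,3),f(a),f(b), np.percentile(q[:,2],90).round(4))
```

```text
2052 0.01212420432758013 [ 0.603  -0.3756  0.007 ] [ 0.6774 -0.1742  0.0152]
-0.375 [0.635  0.6396] [0.641  0.6439] 0.0126
-0.363 [0.6296 0.64  ] [0.6413 0.649 ] 0.0134
-0.351 [0.6251 0.6292] [0.6496 0.6529] 0.0132
-0.339 [0.6233 0.6265] [0.652  0.6555] 0.013
-0.327 [0.6216 0.6239] [0.6541 0.6572] 0.0131
-0.315 [0.6161 0.6222] [0.6563 0.6619] 0.0129
-0.303 [0.6146 0.6204] [0.6583 0.664 ] 0.013
-0.291 [0.6125 0.6181] [0.6605 0.6663] 0.0133
-0.279 [0.6107 0.6157] [0.6627 0.6681] 0.0134
-0.267 [0.6083 0.6141] [0.6647 0.6702] 0.0129
-0.255 [0.6068 0.6118] [0.667  0.6726] 0.013
-0.243 [0.6057 0.6103] [0.669  0.6731] 0.013
-0.231 [0.605 0.608] [0.6709 0.6743] 0.0135
-0.219 [0.6046 0.6074] [0.6721 0.6747] 0.0133
-0.207 [0.605  0.6077] [0.6719 0.6745] 0.0133
-0.195 [0.6046 0.6076] [0.6713 0.6754] 0.0131
-0.183 [0.6033 0.6061] [0.6732 0.6767] 0.0136
-0.171 [0.6047 0.6047] [0.6745 0.6756] 0.0119
```

Request:
move_arm(
  steps=[
    {"dr": [-0.17,-0.19,-0.4],"xyz": [1.3,-0.8,-3],"hand": 1},
    {"dr": [0,0,0],"xyz": [1,-0.8,-3],"hand": 1},
    {"dr": [0,0,0],"xyz": [0,0,-3],"hand": 1},
    {"dr": [0,0,0],"xyz": [0,0,0],"hand": 1},
  ],
)

```text
t: 17.7
tcp_pos: [0.638, -0.2695, 0.0718]
eef_rot: [[-0.011, 1.0, -0.002], [1.0, 0.011, 0.004], [0.004, -0.002, -1.0]]
force: [-0.8, 0.2, -1.5]
width: 0.0855
```

Run:
```python
from plan import *
s=log(); print(s['t'])
RT=Ro.from_matrix(np.array([[0,1,0],[1,0,0],[0,0,-1.]])); delta(np.array([.6395,-.281,.022]),RT)
```

```text
17.7
d cm [ 0.1492 -1.1464 -4.984 ] dr units [-0.0346 -0.0153 -0.1092] now [ 0.638  -0.2695  0.0718] q [-0.5746  0.6318  1.3563  0.0024  1.1568 -0.587 ]
```

Request:
move_arm(
  steps=[
    {"dr": [0,0,-0.1],"xyz": [0.1,-1.2,-1.2],"hand": 1},
    {"dr": [0,0,0],"xyz": [0,0,-1.5],"hand": 1},
    {"dr": [0,0,0],"xyz": [0,0,-1.2],"hand": 1},
    {"dr": [0,0,0],"xyz": [0,0,0],"hand": 1},
  ],
)

```text
t: 18.1
tcp_pos: [0.6396, -0.2767, 0.0346]
eef_rot: [[-0.007, 1.0, -0.0], [1.0, 0.007, 0.003], [0.003, -0.0, -1.0]]
force: [-0.9, 0.7, -0.3]
width: 0.0855
```

Run:
```python
from plan import *
s=log(); print(s['t'],s['force'])
RT=Ro.from_matrix(np.array([[0,1,0],[1,0,0],[0,0,-1.]])); delta(np.array([.6395,-.281,.022]),RT)
cap('wrist','w9')
```

```text
18.1 [-0.9013  0.6769 -0.3067]
d cm [-0.0102 -0.4309 -1.2559] dr units [-0.0328 -0.0017 -0.0683] now [ 0.6396 -0.2767  0.0346] q [-0.5823  0.6904  1.3499  0.0031  1.1033 -0.5909]
```

View pics/w9.png

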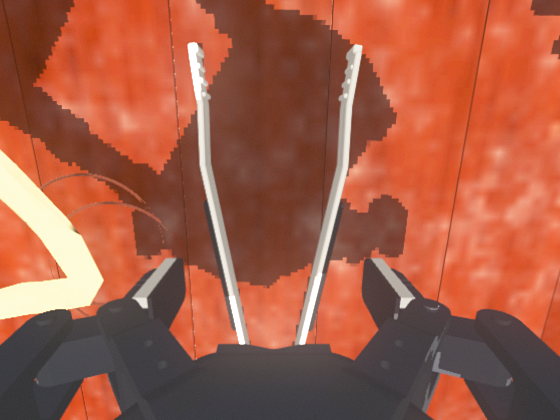

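Request:
move_arm(
  steps=[
    {"dr": [0,0,0],"xyz": [0,-0.4,-0.9],"hand": 1},
    {"dr": [0,0,0],"xyz": [0,0,-0.2],"hand": 0.6},
    {"dr": [0,0,0],"xyz": [0,0,0],"hand": 0.3},
    {"dr": [0,0,0],"xyz": [0,0,0],"hand": 0.2},
    {"dr": [0,0,0],"xyz": [0,0,0],"hand": 0.1},
  ],
  squeeze=30,
)

```text
t: 18.65
tcp_pos: [0.6434, -0.2824, 0.0291]
eef_rot: [[-0.008, 1.0, 0.008], [1.0, 0.008, -0.001], [-0.002, 0.008, -1.0]]
force: [0.6, 0.1, -0.7]
width: 0.0471
```

Run:
```python
from plan import *
s=log(); print(s['t'],s['force'],s['width'])
RT=Ro.from_matrix(np.array([[0,1,0],[1,0,0],[0,0,-1.]])); delta(np.array([.6395,-.281,.022]),RT)
cap('wrist','w10')
```

```text
18.65 [ 0.5782  0.1267 -0.6958] 0.04713958018405336
d cm [-0.3868  0.1414 -0.7064] dr units [ 0.0144  0.0782 -0.0769] now [ 0.6434 -0.2824  0.0291] q [-0.5865  0.7049  1.3398  0.0037  1.0893 -0.5962]
```

View pics/w10.png

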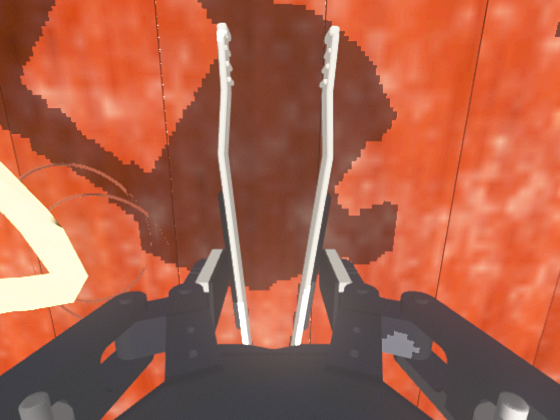

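Request:
move_arm(
  steps=[
    {"dr": [0,0,-0.1],"xyz": [0,0,0],"hand": 0.55},
    {"dr": [0,0,0],"xyz": [-0.2,0.1,-0.5],"hand": 0.55},
    {"dr": [0,0,0],"xyz": [-0.1,0,-0.4],"hand": 0.55},
    {"dr": [0,0,0],"xyz": [0,0,0],"hand": 0.55},
  ],
)

```text
t: 19.1
tcp_pos: [0.6398, -0.2814, 0.0186]
eef_rot: [[0.004, 1.0, 0.008], [1.0, -0.004, -0.002], [-0.002, 0.008, -1.0]]
force: [0.2, -0.6, 1.1]
width: 0.0663
```

Run:
```python
from plan import *
s=log(); print(s['t'],s['force'],s['width'])
RT=Ro.from_matrix(np.array([[0,1,0],[1,0,0],[0,0,-1.]])); delta(np.array([.6395,-.281,.021]),RT)
```

```text
19.1 [ 0.171  -0.5712  1.1347] 0.06629208709791794
d cm [-0.0346  0.0407  0.2389] dr units [0.0165 0.0772 0.0339] now [ 0.6398 -0.2814  0.0186] q [-0.588   0.7117  1.353   0.0035  1.0692 -0.5861]
```

Request:
move_arm(
  steps=[
    {"dr": [0,0.05,0],"xyz": [0,0,0.3],"hand": 0.4},
    {"dr": [0,0,0],"xyz": [0,0,0],"hand": 0.2},
    {"dr": [0,0,0],"xyz": [0,0,0],"hand": 0.1},
    {"dr": [0,0,0],"xyz": [0,0,0],"hand": 0.05},
  ],
)

```text
t: 19.5
tcp_pos: [0.6405, -0.2815, 0.0226]
eef_rot: [[0.004, 1.0, 0.004], [1.0, -0.004, -0.002], [-0.002, 0.004, -1.0]]
force: [0.7, 0.3, -0.2]
width: 0.0451
```

Run:
```python
from plan import *
s=log(); print(s['t'],s['force'],s['width'])
RT=Ro.from_matrix(np.array([[0,1,0],[1,0,0],[0,0,-1.]])); delta(np.array([.6395,-.281,.021]),RT)
```

```text
19.5 [ 0.6626  0.2703 -0.2212] 0.04509344401435641
d cm [-0.1007  0.0481 -0.1589] dr units [0.0199 0.0348 0.034 ] now [ 0.6405 -0.2815  0.0226] q [-0.5864  0.7098  1.3468  0.0003  1.0808 -0.583 ]
```

Lift the tongs and look.

Request:
move_arm(
  steps=[
    {"dr": [0,0,0],"xyz": [0,0,0.6],"hand": 0.05},
    {"dr": [0,0,0],"xyz": [0,0,1.5],"hand": 0.05},
    {"dr": [0,0,0],"xyz": [0,0,2.5],"hand": 0.05},
    {"dr": [0,0,0],"xyz": [0,0,2.5],"hand": 0.05},
    {"dr": [0,0,0],"xyz": [0,0,0],"hand": 0.05},
  ],
)

```text
t: 20.0
tcp_pos: [0.6379, -0.2806, 0.0962]
eef_rot: [[0.003, 1.0, -0.002], [1.0, -0.003, -0.0], [-0.0, -0.002, -1.0]]
force: [1.3, -0.8, -0.5]
width: 0.0449
```

```bash
cat > tw.py <<'E'
from plan import *
import sys
s=log(); print(s['t'],s['force'],s['width'],s['tcp_pos'],s['joint_positions']); print(s['eef_rot'])
c=cap('wrist',sys.argv[1]); P=pts(c); R=s['eef_rot']; Q=(P-s['tcp_pos'])@R
# points in tool frame near tongs: x (along tongs) > .02, z around 0..0.03
m=(Q[...,0]>.02)&(Q[...,0]<.13)&(abs(Q[...,1])<.045)&(Q[...,2]>-.01)&(Q[...,2]<.035)
q=Q[m]; print(len(q))
for x in np.arange(.03,.12,.01):
    a=q[abs(q[:,0]-x)<.004]; l=a[a[:,1]<0]; r=a[a[:,1]>0]
    f=lambda a:(len(a),np.median(a,0).round(4),np.percentile(a[:,1],[5,95]).round(4),np.percentile(a[:,2],10).round(4)) if len(a) else None
    print(round(x,3),f(l),f(r))
print('toe x',q[:,0].max())
E
python3 tw.py w11
```

```text
20.0 [ 1.3097 -0.8042 -0.4936] 0.044878767468481316 [ 0.6379 -0.2806  0.0962] [-0.5868  0.6113  1.3339 -0.0011  1.1979 -0.5833]
[[ 0.0031  1.     -0.0019]
 [ 1.     -0.0031 -0.    ]
 [-0.     -0.0019 -1.    ]]
5218
0.03 (270, array([ 0.03  , -0.0201,  0.0104]), array([-0.0234, -0.0181]), np.float64(0.0093)) (277, array([0.0301, 0.0211, 0.0106]), array([0.0193, 0.0247]), np.float64(0.0094))
0.04 (208, array([ 0.0395, -0.0198,  0.0105]), array([-0.0229, -0.0188]), np.float64(0.0093)) (203, array([0.0397, 0.0212, 0.0108]), array([0.0203, 0.0239]), np.float64(0.0094))
0.05 (192, array([ 0.05  , -0.0203,  0.0103]), array([-0.0223, -0.0195]), np.float64(0.0091)) (206, array([0.05  , 0.0222, 0.0107]), array([0.0213, 0.0244]), np.float64(0.0094))
0.06 (200, array([ 0.0599, -0.0202,  0.0102]), array([-0.0221, -0.0192]), np.float64(0.0091)) (212, array([0.0602, 0.0223, 0.0105]), array([0.0214, 0.0244]), np.float64(0.0094))
0.07 (217, array([ 0.0701, -0.0191,  0.0101]), array([-0.0211, -0.0182]), np.float64(0.0089)) (225, array([0.07  , 0.0215, 0.0105]), array([0.0207, 0.0235]), np.float64(0.0091))
0.08 (222, array([ 0.0799, -0.018 ,  0.0101]), array([-0.02  , -0.0171]), np.float64(0.009)) (243, array([0.0801, 0.0209, 0.0105]), array([0.02  , 0.0231]), np.float64(0.0093))
0.09 (260, array([ 0.0904, -0.0177,  0.0099]), array([-0.0198, -0.016 ]), np.float64(0.0087)) (259, array([0.0903, 0.021 , 0.0104]), array([0.0194, 0.0231]), np.float64(0.0091))
0.1 (291, array([ 0.1002, -0.0177,  0.0101]), array([-0.02  , -0.0165]), np.float64(0.0088)) (317, array([0.1006, 0.0212, 0.0104]), array([0.0199, 0.0236]), np.float64(0.0091))
0.11 (23, array([ 0.1064, -0.0179,  0.0097]), array([-0.0198, -0.0162]), np.float64(0.009)) (3, array([0.1064, 0.0214, 0.0106]), array([0.0209, 0.0222]), np.float64(0.01))
toe x 0.10715326513389681
```

View pics/w11.png

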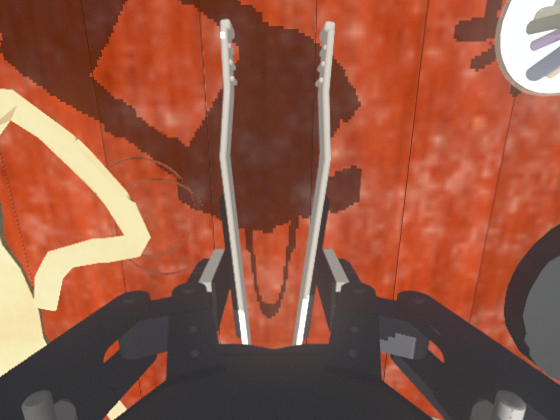

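```bash
cat > app.py <<'E'
from plan import *
import sys
yw,dip=np.radians(120),np.radians(12)
def pose(b,zc,back=0,C=np.array([.092,.0018,.016])):
    d=np.array([np.cos(yw),np.sin(yw),0]); Z=np.array([0,0,1.])
    x=d*np.cos(dip)-Z*np.sin(dip); z=-Z*np.cos(dip)-d*np.sin(dip); y=np.cross(z,x)
    R=Ro.from_matrix(np.c_[x,y,z]); return np.array([b[0],b[1],zc])-d*back-R.apply(C),R
E
python3 - <<'E'
from app import *
s=env.state(); q=s['joint_positions']
p,R=pose([.551,-.073],.075); delta(p,R)
p0=s['tcp_pos'];R0=Ro.from_matrix(s['eef_rot']);dv=(R*R0.inv()).as_rotvec()
for t in np.linspace(0,1,5):
    q,e=ik(p0+(p-p0)*t,Ro.from_rotvec(dv*t)*R0,q); print(t,e<1e-3,q)
E
```

```text
d cm [-4.4174 13.1026  1.5843] dr units [-1.9598 -0.566   5.0166] now [ 0.6369 -0.28    0.0939] q [-0.5869  0.6133  1.3359 -0.0011  1.1971 -0.5832]
0.0 True [-0.5869  0.6133  1.3359 -0.0011  1.1971 -0.5832]
0.25 True [-0.5403  0.5324  1.4457 -0.0389  1.127  -0.6522]
0.5 True [-0.4909  0.4552  1.5477 -0.0775  1.0606 -0.7151]
0.75 True [-0.4387  0.3816  1.6426 -0.1175  0.9981 -0.7721]
1.0 True [-0.3834  0.3115  1.7305 -0.1593  0.9398 -0.8232]
```

Request:
move_arm(
  steps=[
    {"dr": [-0.25,-0.07,0.63],"xyz": [-0.5,1.6,0.6],"hand": 0.05},
    {"dr": [-0.25,-0.07,0.63],"xyz": [-0.5,1.6,0.6],"hand": 0.05},
    {"dr": [-0.25,-0.07,0.63],"xyz": [-0.5,1.6,0.6],"hand": 0.05},
    {"dr": [-0.25,-0.07,0.63],"xyz": [-0.5,1.6,0.3],"hand": 0.05},
    {"dr": [-0.25,-0.07,0.63],"xyz": [-0.5,1.6,0.3],"hand": 0.05},
  ],
)

```text
t: 20.55
tcp_pos: [0.6067, -0.1987, 0.1108]
eef_rot: [[-0.326, 0.944, 0.045], [0.936, 0.329, -0.123], [-0.131, 0.002, -0.991]]
force: [-0.0, 0.2, -1.9]
width: 0.0451
```

Request:
move_arm(
  steps=[
    {"dr": [-0.25,-0.07,0.63],"xyz": [-0.5,1.6,0.3],"hand": 0.05},
    {"dr": [-0.25,-0.07,0.63],"xyz": [-0.5,1.6,0.2],"hand": 0.05},
    {"dr": [-0.25,-0.07,0.63],"xyz": [-0.5,1.6,0],"hand": 0.05},
    {"dr": [0,0,0],"xyz": [0,0,0],"hand": 0.05},
  ],
)

```text
t: 20.95
tcp_pos: [0.5859, -0.1448, 0.1092]
eef_rot: [[-0.51, 0.855, 0.089], [0.835, 0.518, -0.184], [-0.204, -0.019, -0.979]]
force: [0.1, 0.0, -1.2]
width: 0.0453
```

```bash
cat > ap2.py <<'E'
from app import *
s=log(); print(s['t'],s['force'],s['width'])
c=cap('wrist',sys.argv[1]); P=pts(c); hsv=cv2.cvtColor(c['image'],cv2.COLOR_RGB2HSV)
for nm,(a,b) in {'blue':((105,120,25),(130,255,255)),'green':((60,90,20),(95,255,255))}.items():
    m=((cv2.inRange(hsv,a,b)>0)&(abs(P[...,0]-.55)<.07)&(abs(P[...,1]+.075)<.06)&(P[...,2]>.0)&(P[...,2]<.04)).astype(np.uint8)
    k,l,st,ce=cv2.connectedComponentsWithStats(m)
    for i in range(1,k):
        if st[i,4]>60: q=P[l==i]; print(nm,st[i],ce[i],'med',np.median(q,0),'5-95',np.percentile(q,[3,97],axis=0).ravel(), 'plane12',plane(c,ce[i],.0125)[0])
Q=(P-s['tcp_pos'])@s['eef_rot']
m=(Q[...,0]>.075)&(Q[...,0]<.12)&(abs(Q[...,1])<.035)&(Q[...,2]>.003)&(Q[...,2]<.015)
q=Q[m]; print(len(q),'toe',np.percentile(q[:,0],99.5)); j=q[(q[:,0]>.085)&(q[:,0]<.1)]
L=j[j[:,1]<0,1];Rr=j[j[:,1]>0,1]; print('jaw y',np.percentile(L,[3,97]),np.percentile(Rr,[3,97]),'z',np.percentile(j[:,2],[5,50]))
p,R=pose([.551,-.073],.075); delta(p,R)
E
python3 ap2.py w12
```

```text
20.95 [ 0.1212  0.0368 -1.1688] 0.045269797676768024
blue [276  63  29  31 590] [289.7322  76.6475] med [ 0.5506 -0.0722  0.0197] 5-95 [ 0.5431 -0.0777  0.0159  0.5596 -0.0666  0.0221] plane12 [ 0.5512 -0.0724  0.0125]
green [210  64  13  26 193] [216.5959  77.1813] med [ 0.5137 -0.0953  0.0194] 5-95 [ 0.5104 -0.0998  0.0144  0.5181 -0.0895  0.0224] plane12 [ 0.5129 -0.096   0.0125]
1817 toe 0.10675416240907896
jaw y [-0.0207 -0.0168] [0.0184 0.0226] z [0.008  0.0094]
d cm [ 0.6353 -0.299   0.0256] dr units [ 0.0616 -0.1733 -0.1798] now [ 0.5864 -0.146   0.1095] q [-0.3778  0.3048  1.7393 -0.1709  0.9511 -0.833 ]
```

View pics/w12.png

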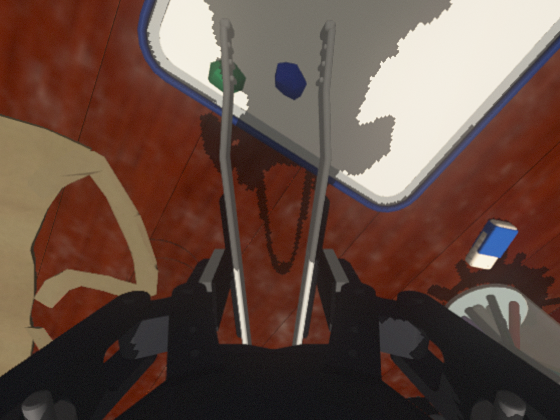

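Request:
move_arm(
  steps=[
    {"dr": [0.06,-0.17,-0.18],"xyz": [0.6,-0.2,0],"hand": 0.05},
    {"dr": [0,0,0],"xyz": [0,0,-1.2],"hand": 0.05},
    {"dr": [0,0,0],"xyz": [0,0,-1.2],"hand": 0.05},
    {"dr": [0,0,0],"xyz": [0,0,0],"hand": 0.05},
  ],
)

```text
t: 21.4
tcp_pos: [0.593, -0.151, 0.0822]
eef_rot: [[-0.483, 0.87, 0.103], [0.851, 0.494, -0.18], [-0.207, 0.001, -0.978]]
force: [-0.3, 0.2, -1.4]
width: 0.0452
```

```bash
sed -i 's/^p,R=pose.*/p,R=pose([.551,-.0725],.0155,C=np.array([.092,.001,.016])); delta(p,R)/' ap2.py; python3 ap2.py w13
```

```text
21.4 [-0.3147  0.2386 -1.3919] 0.0452284845390675
blue [262  43  36  38 957] [278.4127  60.7294] med [ 0.5512 -0.0729  0.0195] 5-95 [ 0.5432 -0.0793  0.0158  0.56   -0.0668  0.0221] plane12 [ 0.5514 -0.0729  0.0125]
blue [164  86  57  35 279] [199.6093 105.448 ] med [ 0.5251 -0.1147  0.0068] 5-95 [ 0.5064 -0.1163  0.0055  0.536  -0.1129  0.0082] plane12 [ 0.5246 -0.1134  0.0125]
1795 toe 0.10673073027305593
jaw y [-0.0207 -0.0167] [0.0185 0.0228] z [0.0083 0.0098]
d cm [ 0.0094  0.3037 -3.2621] dr units [-0.0078  0.0087  0.0675] now [ 0.5934 -0.1511  0.0829] q [-0.3865  0.3539  1.7378 -0.1649  0.8907 -0.8093]
```

View pics/w13.png

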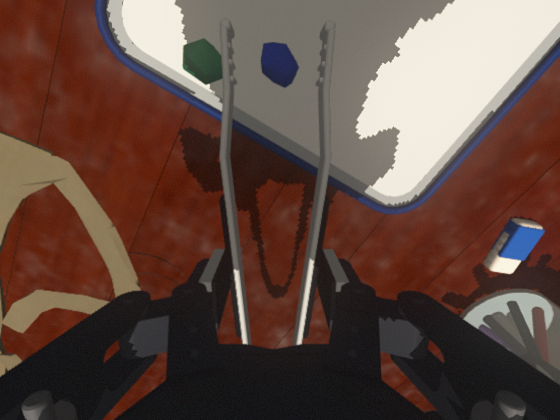

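Request:
move_arm(
  steps=[
    {"dr": [0,0,0],"xyz": [0,0.3,-0.8],"hand": 0.05},
    {"dr": [0,0,0],"xyz": [0,0,-0.8],"hand": 0.05},
    {"dr": [0,0,0],"xyz": [0,0,0],"hand": 0.05},
  ],
)

```text
t: 21.75
tcp_pos: [0.5936, -0.1484, 0.0656]
eef_rot: [[-0.482, 0.87, 0.104], [0.851, 0.493, -0.18], [-0.208, 0.001, -0.978]]
force: [0.2, -0.4, -2.1]
width: 0.0449
```

```bash
python3 ap2.py w14
```

```text
21.75 [ 0.2262 -0.4435 -2.0585] 0.044919867990748305
blue [ 256   46   40   43 1208] [274.8535  65.7442] med [ 0.5512 -0.0729  0.0194] 5-95 [ 0.5431 -0.0795  0.0156  0.5601 -0.0666  0.0221] plane12 [ 0.5514 -0.0731  0.0125]
blue [151  92  69  42 386] [193.2591 115.6088] med [ 0.5271 -0.1146  0.0069] 5-95 [ 0.5063 -0.1163  0.0055  0.54   -0.1128  0.0082] plane12 [ 0.5267 -0.113   0.0125]
1785 toe 0.1066633346937438
jaw y [-0.0207 -0.0166] [0.0185 0.0227] z [0.0084 0.0097]
d cm [-0.0407  0.0409 -1.5809] dr units [-0.0053  0.017   0.075 ] now [ 0.5939 -0.1485  0.0661] q [-0.3818  0.3801  1.7429 -0.1704  0.8597 -0.7962]
```

View pics/w14.png

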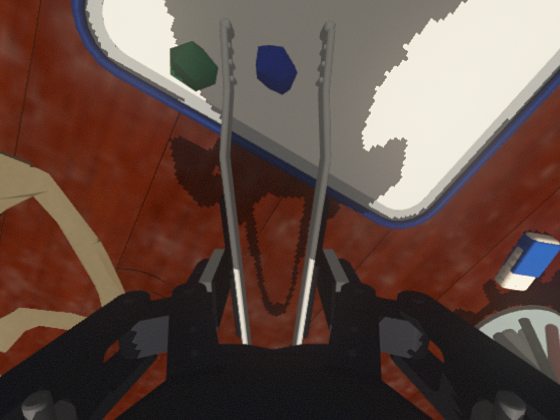

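Well aligned: blue at (275,66) lies between the jaws, and green at (193,65) is outside them. Going down.

Request:
move_arm(
  steps=[
    {"dr": [0,0,0.05],"xyz": [0,0,-0.8],"hand": 0.05},
    {"dr": [0,0,0],"xyz": [0,0,-0.5],"hand": 0.05},
    {"dr": [0,0,0],"xyz": [0,0,-0.1],"hand": 0.05},
  ],
)

```text
t: 22.1
tcp_pos: [0.5945, -0.1486, 0.0518]
eef_rot: [[-0.487, 0.867, 0.107], [0.848, 0.498, -0.18], [-0.21, 0.003, -0.978]]
force: [-0.6, 0.1, -0.8]
width: 0.0451
```

```bash
python3 ap2.py w15; python3 -c "
from h import *
cap('scene','s15')"
```

```text
22.1 [-0.5641  0.0531 -0.8371] 0.04510949608278088
blue [ 254   43   44   47 1494] [274.4217  64.9324] med [ 0.5513 -0.073   0.0194] 5-95 [ 0.5431 -0.0798  0.0157  0.5602 -0.0666  0.0222] plane12 [ 0.5514 -0.0732  0.0125]
blue [88 62 24 17 80] [98.1625 69.9875] med [ 0.4841 -0.1142  0.0073] 5-95 [ 0.4804 -0.1154  0.0061  0.4897 -0.1129  0.0083] plane12 [ 0.4867 -0.1126  0.0125]
blue [124  85  96  56 578] [180.218  115.7907] med [ 0.525  -0.1146  0.0069] 5-95 [ 0.4994 -0.1164  0.0055  0.5421 -0.1127  0.0081] plane12 [ 0.5242 -0.1129  0.0125]
green [191  54  20  20 165] [200.4485  63.0121] med [ 0.5243 -0.0877  0.0153] 5-95 [ 0.521  -0.0904  0.0122  0.5271 -0.0858  0.0189] plane12 [ 0.5237 -0.0882  0.0125]
3112 toe 0.10653908899000715
jaw y [-0.0346 -0.0005] [0.0003 0.0225] z [0.0089 0.0121]
d cm [-0.0966  0.0464 -0.1518] dr units [-0.0002  0.0303  0.0181] now [ 0.5944 -0.1485  0.0518] q [-0.382   0.4034  1.7461 -0.1734  0.8313 -0.7967]
```

View pics/w15.png

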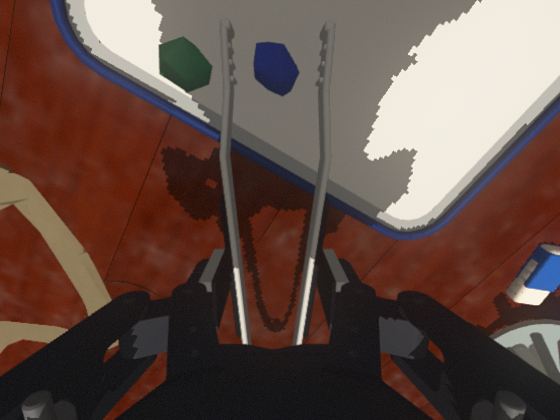

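View pics/s15.png

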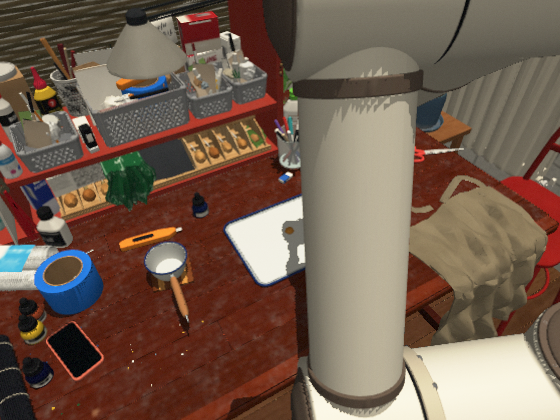

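Request:
move_arm(
  steps=[
    {"dr": [0,0,0],"xyz": [-0.05,0,-0.15],"hand": 0.0},
    {"dr": [0,0,0],"xyz": [0,0,0],"hand": -0.1},
    {"dr": [0,0,0],"xyz": [0,0,0],"hand": -0.2},
    {"dr": [0,0,0],"xyz": [0,0,0],"hand": -0.4},
    {"dr": [0,0,0],"xyz": [0,0,0],"hand": -0.6},
  ],
  squeeze=30,
)

```text
t: 22.7
tcp_pos: [0.5946, -0.1488, 0.0515]
eef_rot: [[-0.486, 0.867, 0.108], [0.848, 0.498, -0.181], [-0.211, 0.004, -0.977]]
force: [-0.5, -0.0, -0.4]
width: 0.0338
```

Request:
move_arm(
  steps=[
    {"dr": [0,0,0],"xyz": [0,0,0],"hand": -0.8},
    {"dr": [0,0,0],"xyz": [0,0,0],"hand": -1},
    {"dr": [0,0,0],"xyz": [0,0,0],"hand": -1},
  ],
)

```text
t: 23.0
tcp_pos: [0.5947, -0.1488, 0.0516]
eef_rot: [[-0.486, 0.867, 0.109], [0.848, 0.498, -0.181], [-0.211, 0.004, -0.977]]
force: [-0.8, 0.6, -1.0]
width: 0.0335
```

```bash
python3 ap2.py w16
```

```text
23.0 [-0.7704  0.6063 -0.9626] 0.03349135681166019
blue [ 256   43   43   50 1471] [276.2719  64.8219] med [ 0.5521 -0.0728  0.0195] 5-95 [ 0.544  -0.0798  0.0155  0.5609 -0.0665  0.0221] plane12 [ 0.5523 -0.073   0.0125]
blue [88 61 17 14 73] [95.0822 67.4247] med [ 0.483  -0.1141  0.0071] 5-95 [ 0.4804 -0.1154  0.0058  0.4869 -0.1126  0.0087] plane12 [ 0.4858 -0.1125  0.0125]
blue [129  88  91  52 579] [181.3092 115.829 ] med [ 0.5254 -0.1146  0.0068] 5-95 [ 0.5022 -0.1163  0.0056  0.5423 -0.1127  0.0082] plane12 [ 0.525  -0.1129  0.0125]
green [189  53  21  18 137] [200.438   61.6277] med [ 0.5244 -0.0877  0.0151] 5-95 [ 0.5205 -0.0902  0.0123  0.5271 -0.0858  0.0188] plane12 [ 0.5238 -0.088   0.0125]
2951 toe 0.10619279320826314
jaw y [-0.0346 -0.0001] [0.0003 0.0132] z [0.0106 0.0123]
d cm [-0.1225  0.0788 -0.1339] dr units [0.0084 0.0488 0.0173] now [ 0.5947 -0.1488  0.0516] q [-0.3823  0.4033  1.7469 -0.1739  0.8284 -0.7964]
```

View pics/w16.png

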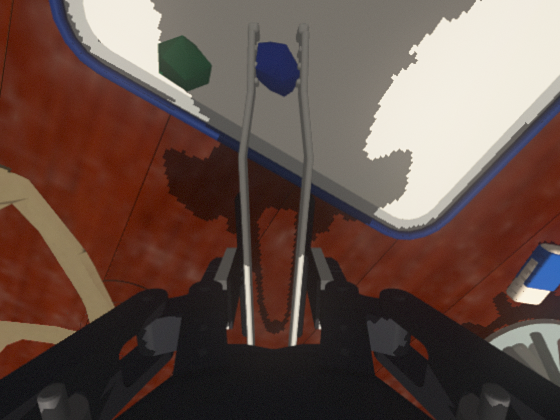

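Blue is gripped at (276,65) and the width is holding at 33.5 mm. Lifting slowly.

Request:
move_arm(
  steps=[
    {"dr": [0,0,0],"xyz": [0,0,0.5],"hand": -1},
    {"dr": [0,0,0],"xyz": [0,0,1],"hand": -1},
    {"dr": [0,0,0],"xyz": [0,0,1.2],"hand": -1},
    {"dr": [0,0,0],"xyz": [0,0,1.2],"hand": -1},
    {"dr": [0,0,0],"xyz": [0,0,0],"hand": -1},
  ],
)

```text
t: 23.55
tcp_pos: [0.5954, -0.1491, 0.0951]
eef_rot: [[-0.486, 0.867, 0.111], [0.848, 0.499, -0.182], [-0.213, 0.005, -0.977]]
force: [-0.5, 0.5, -0.5]
width: 0.0334
```

```bash
python3 -c "
from h import *
cap('wrist','w17'); s=env.state(); print(s['width'],s['force'])"
```

```text
0.03339800928109642 [ 0.2153 -0.3008  0.1396]
```

View pics/w17.png

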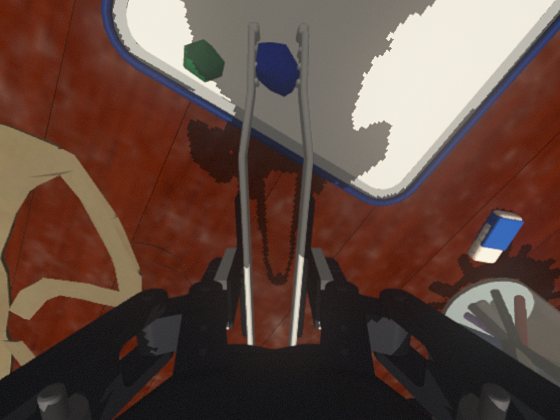

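Blue came up with the tongs. Raising further, about 12 cm.

Request:
move_arm(
  steps=[
    {"dr": [0,0,0],"xyz": [0,0,1.5],"hand": -1},
    {"dr": [0,0,0],"xyz": [0,0,2.5],"hand": -1},
    {"dr": [0,0,0],"xyz": [0,0,2.5],"hand": -1},
    {"dr": [0,0,0],"xyz": [0,0,2.5],"hand": -1},
    {"dr": [0,0,0],"xyz": [0,0,2],"hand": -1},
  ],
)

```text
t: 24.1
tcp_pos: [0.591, -0.1473, 0.206]
eef_rot: [[-0.488, 0.867, 0.1], [0.849, 0.498, -0.178], [-0.204, -0.001, -0.979]]
force: [0.8, -0.2, -1.2]
width: 0.0335
```

Request:
move_arm(
  steps=[
    {"dr": [0,0,0],"xyz": [0,0,1.5],"hand": -1},
    {"dr": [0,0,0],"xyz": [0,0,0.5],"hand": -1},
    {"dr": [0,0,0],"xyz": [0,0,0],"hand": -1},
    {"dr": [0,0,0],"xyz": [0,0,0],"hand": -1},
    {"dr": [0,0,0],"xyz": [0,0,0],"hand": -1},
  ],
)

```text
t: 24.6
tcp_pos: [0.5918, -0.1476, 0.2313]
eef_rot: [[-0.487, 0.867, 0.105], [0.848, 0.499, -0.179], [-0.208, 0.002, -0.978]]
force: [-0.2, -0.1, -1.6]
width: 0.0339
```

```bash
python3 - <<'E'
from h import *
s=env.state(); print(s['t'],s['width'],s['tcp_pos'],s['qd'])
c=cap('wrist','w18'); P=pts(c); hsv=cv2.cvtColor(c['image'],cv2.COLOR_RGB2HSV)
m=(cv2.inRange(hsv,(105,120,25),(130,255,255))>0)&(P[...,2]>.08)&(P[...,2]<.25); print('blue',m.sum(),np.median(P[m],0))
c=cap('top','t18'); P=pts(c); hsv=cv2.cvtColor(c['image'],cv2.COLOR_RGB2HSV)
m0=np.array([.612,.295,.0525]); d=np.hypot(P[...,0]-m0[0],P[...,1]-m0[1])
m=(hsv[...,0]>95)&(hsv[...,0]<135)&(hsv[...,1]>60)&(d<.06)&(d>.03)&(abs(P[...,2]-m0[2])<.03); p=P[m]
A=np.c_[p[:,:2]-p[:,:2].mean(0),np.ones(len(p))]; print('pan',p.mean(0),np.linalg.lstsq(A,p[:,2],rcond=None)[0])
cap('scene','s18')
E
python3 lumps.py l5 | grep -v blue
```

```text
24.6 0.03386864670609774 [ 0.5918 -0.1476  0.2313] [-0.0005  0.0067  0.0111 -0.0002  0.0002  0.0005]
blue 821 [ 0.5498 -0.0711  0.1996]
pan [0.6134 0.2955 0.0524] [0.003  0.0012 0.0524]
scene ochre 48 [289.0417 230.1042] med [0.572  0.0074 0.0162] min [ 0.5653 -0.0097  0.0026] max [0.5901 0.0156 0.0214]
top ochre 51 [290.5686 228.3137] med [0.577  0.003  0.0173] min [ 0.5669 -0.0054  0.0025] max [0.5855 0.0136 0.0229]
top green 43 [327.3023 249.6279] med [ 0.5161 -0.091   0.0198] min [ 0.5086 -0.0992  0.0018] max [ 0.527  -0.0828  0.0262]
```

View pics/w18.png

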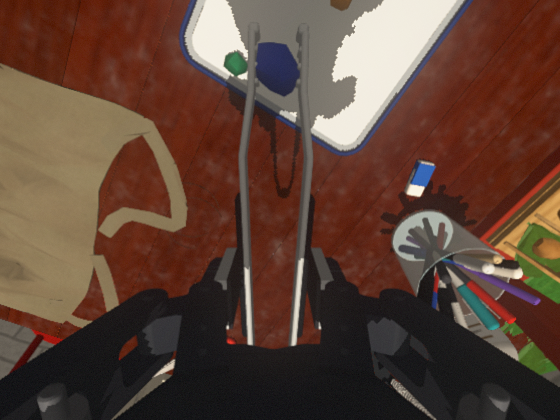

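View pics/t18.png

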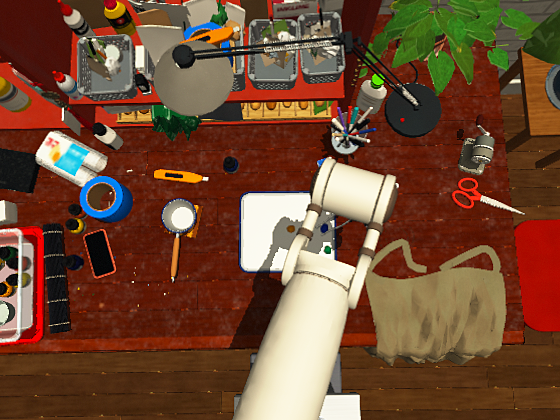

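Blue is held at z ≈ 0.20. The pan stands on the coaster and the other two lumps are on the tray. I'll let it settle briefly, then hand in.

Request:
move_arm(
  steps=[
    {"dr": [0,0,0],"xyz": [0,0,0],"hand": -1},
    {"dr": [0,0,0],"xyz": [0,0,0],"hand": -1},
    {"dr": [0,0,0],"xyz": [0,0,0],"hand": -1},
  ],
)

```text
t: 25.15
tcp_pos: [0.5918, -0.1476, 0.231]
eef_rot: [[-0.487, 0.867, 0.105], [0.848, 0.499, -0.179], [-0.208, 0.002, -0.978]]
force: [-0.3, 0.4, -0.7]
width: 0.0338
```

```bash
python3 -c "
from h import *
s=env.state(); print(s['t'],s['width'],s['tcp_pos'],s['qd'])
print(env.finish_job())
s=env.state(); print(s['t'],s['width'],s['tcp_pos'],s['qd'])
"
```

```text
25.15 0.033790243330306 [ 0.5918 -0.1476  0.231 ] [-0.0005  0.0012  0.0015 -0.0025  0.0004 -0.0002]
the job is handed in; nothing more can be done
None
the job is handed in; nothing more can be done
```

I finished the job and handed it in at about 25 s of the 72 s allowed; the simulator gave no verdict.

**What I did:** I took the pan by its handle, rolled it about 116° over the tray until all three lumps were out, and stood it back on the coaster. I then took the tongs by their pads, lowered them over the blue lump at an angle that kept clear of the green one, closed them and lifted.

**Last checks before handing in:**
- **Blue lump:** it is held in the tongs at about z = 0.20 m. The arm was still, and the grip was steady at 33.8 mm with a 30 N squeeze.
- **Pan:** it stands level, with its centre at (0.613, 0.296). That is about 5 mm from the coaster centre I measured.
- **Other lumps:** ochre is at (0.575, 0.004) and green at (0.516, -0.091), both on the tray. Green is the nearest to an edge, about 20 mm inside the allowed zone.
- **Bottle, eraser and cutter:** the pictures show no change in them; I did not measure their positions.

**What disagreed or stayed open:**
- Green was out of sight behind the arm just after tipping. I moved the tilted pan aside and found it on the tray before setting the pan down.
- The gripper read 13 mm on the 16 mm handle.
- My first two fits of the pan's tilt were off because other pixels got into them. The refitted one agreed to about 2°.
- I could not measure the tongs' jaw forces on the lump directly.

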